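# Load the tool rinser and wind its carriage to the stop

### The job

Load the bar's tool rinser: first swing the spray arm fully clear of the carriage, alongside the back of the bed, and leave it there while you lift the brew basket off its hook and stand it and every red-handled tamper upright in the carriage tray. Only then wind the handwheel until the nose of the carriage touches the yellow stop, and after that swing the spray arm fully home across the loaded carriage and let go. Leave the milk jug and the shot glasses where they stand.

Things in the scene. Friction and masses are not known exactly. Their poses are not given: they have to be found in the camera images.
- rinser: Tool rinser, fixed: grey bed 100 (x) by 396 (y) by 20 mm high. Origin on the counter under the bed; y runs along the bed to the handwheel (on a grey gear box 70 x 90 x 70 mm centred at y = 250 mm), x away from the robot to the spray arm's steel post (22 mm thick, 192 mm tall, at x = 85, y = -20 mm).
- carriage_mid (a point): Centre of the inner floor of the carriage, a steel tray on the bed; axes as the rinser's. The tray is 94 (x) by 280 mm (y) outside, 84 x 270 mm inside; its walls are 5 mm thick and rise 15 mm above its floor; the floor is 39 mm above the counter. It moves only with the handwheel.
- slot0 (a point): First of four places in a row on the carriage floor (62 mm apart along y), nearest the stop. Nothing marks it; items may stand anywhere in the tray.
- slot1 (a point): Second place on the carriage floor.
- slot2 (a point): Third place on the carriage floor.
- slot3 (a point): Fourth place on the carriage floor, nearest the handwheel.
- nose (a point): Middle of the front face of the black nose on the carriage's -y end: the face that meets the stop. Same axes as the rinser.
- stop: Yellow stop block (96 x 16 x 34 mm) clamped across the bed, elsewhere at each start; it cannot move. Origin at the foot of its face towards the carriage; axes as the rinser's. The nose's y in this frame is the gap left: 30 to 95 mm at the start, 0 when they touch. There the handwheel goes stiff.
- wheel (a joint): Handwheel angle (rad), growing clockwise seen from above, 0 to 26, at the start 0 to 2.5. A turn moves the carriage 25 mm (3.98 mm per rad) along the rinser's -y to the stop. It takes about 2 N at the crank and stays where it is left.
- wheel_axis (a point): Point on the upright axis of the handwheel, a black disc 128 mm in diameter whose top is 98 mm above the counter. This point is 130 mm above the counter, level with crank_grip.
- crank_grip (a point): Point to grip on the handwheel's red crank knob: an upright cylinder 22 mm in diameter, 100 to 152 mm above the counter, 50 mm from the wheel's axis. The point is on its axis, 130 mm above the counter. The knob spins freely on its pin, so a gripper can carry it round without turning.
- spray_arm (a joint): Angle of the spray arm (rad) about its upright hinge: 0 (hard stop) = fully home, straight across the bed towards the robot; growing anticlockwise seen from above to 1.65 (hard stop), along the back of the bed to the rinser's -y. Above 1.3 is fully clear, below 0.12 fully home. At the start 0 to 0.4. Swings with about 1 N and stays where it is left.
- spray_hinge (a point): Point on the upright hinge axis of the spray arm, level with spray_knob, 245 mm above the counter.
- spray_knob (a point): Point to grip on the upright black knob at the arm's free end, 125 mm from the hinge: 22 mm in diameter, fixed to the arm, top 268 mm above the counter (23 mm above this point), free above the copper tube (top 224 mm above the counter). The arm's underside (spray head, 85 mm from the hinge) is 196 mm above the counter.
- hook: Hook stand, fixed: a round foot 90 mm across and a thin post 206 mm tall, both at x = 62 mm in the stand's frame, and a hook of 8 mm rod that runs from the post's top towards -x to its lowest point above the stand's origin, then slants up to a tip at x = -20 mm.
- hook_rest (a point): Lowest point of the hook (axis of its rod), 200 mm above the counter. The hook's tip is 15 mm above this point and 24 mm from it along the stand's -x: lift the basket 20 to 35 mm (higher, the cup's rim meets the rod from below), then move it off towards the stand's -x.
- basket: Steel brew basket (150 g) hanging from the hook by its hoop, at the start with the stand's axes. Origin at the centre of its underside, z up. Cup 54 mm across (foot 50), 45 mm tall; gabled hoop of 6 mm wire in its y-z plane (apex 102 mm above the origin); red upright grip 20 mm square, 106 to 142 mm above the origin.
- basket_grip (a point): Point to grip, on the axis of the basket's square red grip, 126 mm above its origin. While it hangs, close the fingers along the basket's y: along x they would meet the tip of the hook.
- tamper0: Tamper standing on the counter: steel foot 54 mm in diameter and 22 mm tall, above it a red upright handle 28 mm in diameter up to 85 mm. Origin at the centre of its underside, z up. About 300 g. Two or all three of the tampers are present.
- tamper1: Tamper standing on the counter: steel foot 54 mm in diameter and 22 mm tall, above it a red upright handle 28 mm in diameter up to 85 mm. Origin at the centre of its underside, z up. About 300 g. Two or all three of the tampers are present.
- tamper2: Tamper standing on the counter: steel foot 54 mm in diameter and 22 mm tall, above it a red upright handle 28 mm in diameter up to 85 mm. Origin at the centre of its underside, z up. About 300 g. Two or all three of the tampers are present.
- jug: Squat copper milk jug, 88 mm across, 85 mm tall, handle on its +y side; a bystander. Origin at the centre of its underside.
- glass0: Clear shot glass 52 mm across and 62 mm tall; a bystander. Origin at the centre of its underside.
- glass1: Clear shot glass like glass0; a bystander.
Not all that is in view belongs to the job. Leave any orange look-alike of the basket alone. Leave any blue look-alike of the tamper1 alone.

How it is judged (in metres and radians):
On the way, in this order (a step that is already met when the one before it is completed fails the run):
1. the spray arm is swung fully clear of the carriage (past 1.3 rad) (value of joint spray_arm above 1.3 rad), for 0.2 s.
2. with the arm still clear, the basket and every tamper stand upright on the carriage floor (x of tamper0 in the frame of carriage_mid between -0.03 and 0.03 m and y of tamper0 in the frame of carriage_mid between -0.125 and 0.125 m and z of tamper0 in the frame of carriage_mid between -0.005 and 0.005 m and angle between each of tamper0, tamper1, tamper2, basket's own z axis and vertical below 0.12 rad and linear speed of each of tamper0, tamper1, tamper2, basket below 0.02 m/s and x of tamper1 in the frame of carriage_mid between -0.03 and 0.03 m and y of tamper1 in the frame of carriage_mid between -0.125 and 0.125 m and z of tamper1 in the frame of carriage_mid between -0.005 and 0.005 m and x of tamper2 in the frame of carriage_mid between -0.03 and 0.03 m and y of tamper2 in the frame of carriage_mid between -0.125 and 0.125 m and z of tamper2 in the frame of carriage_mid between -0.005 and 0.005 m and x of basket in the frame of carriage_mid between -0.03 and 0.03 m and y of basket in the frame of carriage_mid between -0.125 and 0.125 m and z of basket in the frame of carriage_mid between -0.005 and 0.005 m and value of joint spray_arm above 1.3 rad), for 0.3 s.
3. with the arm still clear, the carriage's nose touches the stop (gap under 2.5 mm) (y of nose in the frame of stop below 0.0025 m and value of joint spray_arm above 1.3 rad), for 0.2 s.
4. the spray arm is swung fully home across the carriage (below 0.12 rad) (value of joint spray_arm below 0.12 rad), for 0.2 s.
At the end, for the whole second after the job is handed in: The basket and every tamper present stand upright (within 0.12 rad) and still on the carriage floor, inside the tray; the carriage's nose is within 2.5 mm of the stop; the spray arm is within 0.12 rad of fully home; everything is let go (x of tamper0 in the frame of carriage_mid between -0.03 and 0.03 m and y of tamper0 in the frame of carriage_mid between -0.125 and 0.125 m and z of tamper0 in the frame of carriage_mid between -0.005 and 0.005 m and angle between each of tamper0, tamper1, tamper2, basket's own z axis and vertical below 0.12 rad and linear speed of each of tamper0, tamper1, tamper2, basket below 0.02 m/s and x of tamper1 in the frame of carriage_mid between -0.03 and 0.03 m and y of tamper1 in the frame of carriage_mid between -0.125 and 0.125 m and z of tamper1 in the frame of carriage_mid between -0.005 and 0.005 m and x of tamper2 in the frame of carriage_mid between -0.03 and 0.03 m and y of tamper2 in the frame of carriage_mid between -0.125 and 0.125 m and z of tamper2 in the frame of carriage_mid between -0.005 and 0.005 m and x of basket in the frame of carriage_mid between -0.03 and 0.03 m and y of basket in the frame of carriage_mid between -0.125 and 0.125 m and z of basket in the frame of carriage_mid between -0.005 and 0.005 m and y of nose in the frame of stop below 0.0025 m and value of joint spray_arm below 0.12 rad); the robot touches nothing.
It fails at once if the milk jug is moved more than 30 mm (distance of jug from where it was at the start of the episode above 0.03 m).
It fails at once if the first shot glass is moved more than 30 mm (distance of glass0 from where it was at the start of the episode above 0.03 m).
It fails at once if the second shot glass is moved more than 30 mm (distance of glass1 from where it was at the start of the episode above 0.03 m).
Of tamper0, tamper1, tamper2 only 2 to 3 are there at a start; the rules pass over those that are not, and their reading is None.
At some moment in a run one of tamper0, tamper1, tamper2 may be knocked a few centimetres aside while the robot is not near it.
It also fails if it takes over 210 s, if anything falls off the work surface, if the arm or the gripper's body presses on something with over 40 N, if the wrist force passes 120 N, or if a joint passes its speed limit or range.

### The arm

A 7-joint arm with a two-finger parallel gripper is mounted at the origin on the work surface. World frame = base frame: x ahead of the robot, y to its left, z up, the work surface at z = 0. Lengths are in m, angles in degrees, forces in N, time in s.
With the tool pointing down it reaches from about 0.425 to 0.875 m from the base axis. Payload 4.7 kg.
Tool frame: the origin (TCP) lies at the centre of the arm's flange, where the gripper is bolted on; the fingertips stand 182 mm ahead of it and the grasp point (between the pads) lies 164 mm ahead of it (env.grip_depth is the distance from the TCP to the grasp point, in m); z points along the fingers, y is the line along which they close (so a half turn about z gives the same grasp; the last joint's range is limited). The gripper opens to 87 mm and grips with 3 to 60 N. Pads are 19 mm wide; open, the fingers measure 117 mm over their backs; the gripper's body (75 mm by 190 mm) begins 51 mm behind the grasp point.
Start: joints at [76.839, 18.392, -4.016, 83.108, 1.295, 78.541, -3.26], TCP at [0.157, -0.631, 0.405] pointing down, gripper open.
Joint ranges: [-163.93, 163.93], [-17.29, 119.83], [-79.2, 71.16], [3.27, 140.29], [-89.18, 269.18], [5.43, 117.66], [-154.24, 154.24]. Speed limits (degrees/s): [147.25, 147.25, 180, 180, 180, 180, 180].

### API

Orientations are given as [roll, pitch, yaw] about the fixed x, y, z axes, in that order (R = Rz(yaw) Ry(pitch) Rx(roll)).
In Python, from cell import env gives the robot as it stands. The module is installed in compiled form; this text tells all that it offers.
- The arm moves only by the tool send_rows, never from a script. Its arguments are lists of equal length, an entry for each row: "xyz": the shift along the tool's x, y, z in m, a list of three; "rotation": the turn, a rotation vector about the tool's x, y, z in rad, a list of three; "jaw": the opening, from 0 (shut) to 1 (fully open). A call has 1 to 20 rows; each row shifts and turns the commanded pose from where the row before left it, along the tool's axes as they then stand; what a row does not reach is not made up. A row lasts 1/10 s, in which the tool goes at most 50 mm and 8.59 degrees, less where a joint would pass 70% of its speed; a pose out of reach is approached as far as the arm can. A call is refused whole if a number of a shift passes 0.05 or a number of a turn 0.15, either way. A call with a gripper value outside its range is refused whole. The fingers move at their own pace and stop on an object; "newtons" is the grip in N (left out, the last holds). Time passes only in rows, so rows that do not move let the fingers close. It gives the time, the measured TCP pose, the force, the opening and the grip force at its end, in the units of the state.
- env.get_obs(): the state, without advancing time (a new reading comes with each control period).
- env.read_camera(name): name is "side" or "top" or "wrist"; returns a dict with "image" (384x512x3 uint8, blue, green, red), "fx", "fy", "cx", "cy" (pixels), "R" (3x3) and "t" (3): a world point X has camera coordinates R X + t. Camera axes: x right, y down, z forward; pixel columns grow to the right and rows downward; lengths in m; the calibration is good to about 2 mm. A picture is of the moment at which its call begins. There is no depth.
- env.sign_off(): hands the job in; it is judged then, once.
The state is a dict: "time_s": time; "qpos": joint angles; "joint_velocities": joint speeds; "effort": joint torques, N m; "tool_pos": TCP position; "tool_rot": TCP orientation; "force": force on the tool from outside, world axes, zero at the start; "wrist_torque": the same for the moment, N m; "grip_width": finger opening in m; "grasp_force": force on a finger pad.
Only numpy, scipy, OpenCV 4.12 (cv2) and the standard library are available. Lean on these libraries where they do the work, as an engineer would, in place of code of your own. Each camera call takes 0.05 s, during which the arm holds its last target. There are 200 camera calls.

## Working session

There is one attempt and no reset: what is moved stays moved. The work goes in short steps, Python scripts to look and compute and a tool call to move; the robot and the scene stay as the last step left them, time stands still between calls to the robot, and variables do not carry over. Pictures are saved under pics/ and viewed, at most 14 in all, crops included, and the job is handed in when it is done.

Besides the shell and the picture viewer there is one more tool, called after "Call:" by a JSON object that holds its "fn" and its "kwargs". send_rows: Moves the arm, as the interface text tells. Its arguments: {"type":"object","properties":{"xyz":{"type":"array"},"rotation":{"type":"array"},"jaw":{"type":"array"},"newtons":{"type":"number"}},"required":["xyz","rotation","jaw"]}

```bash
mkdir -p pics
cat > h.py <<'E'
import numpy as np, cv2
from cell import env
from scipy.spatial.transform import Rotation as Ro
def cam(n,save=None):
    c=env.read_camera(n); c['image']=np.asarray(c['image']).copy(); c['R']=np.array(c['R']); c['t']=np.array(c['t'])
    if save: cv2.imwrite('pics/'+save,c['image'])
    return c
def ray(c,u,v):
    d=c['R'].T@np.array([(u-c['cx'])/c['fx'],(v-c['cy'])/c['fy'],1.]); return -c['R'].T@c['t'],d/np.linalg.norm(d)
def onz(c,u,v,z):
    o,d=ray(c,u,v); return o+d*(z-o[2])/d[2]
def proj(c,X):
    p=c['R']@np.array(X)+c['t']; return np.array([c['fx']*p[0]/p[2]+c['cx'],c['fy']*p[1]/p[2]+c['cy']])
def two(c1,p1,c2,p2):
    o1,d1=ray(c1,*p1);o2,d2=ray(c2,*p2)
    s=np.linalg.lstsq(np.c_[d1,-d2],o2-o1,rcond=None)[0]
    a=o1+d1*s[0];b=o2+d2*s[1]; return (a+b)/2,np.linalg.norm(a-b)
def mask(im,h0,h1,s=100,v=60):
    h=cv2.cvtColor(im,cv2.COLOR_BGR2HSV)
    m=(h[...,0]>=h0)&(h[...,0]<=h1) if h0<h1 else (h[...,0]>=h0)|(h[...,0]<=h1)
    return (m&(h[...,1]>=s)&(h[...,2]>=v)).astype('uint8')
def blobs(m,amin=25):
    n,l,st,ce=cv2.connectedComponentsWithStats(m)
    return [(ce[i].round(1).tolist(),st[i].tolist()) for i in range(1,n) if st[i][4]>=amin]
def state():
    o=env.get_obs(); print({k:np.round(o[k],3).tolist() for k in('time_s','tool_pos','tool_rot','force','grip_width','grasp_force')}); return o
def togo(g,yaw=None):
    """shift in tool axes (m) to bring the grasp point to g, tool pointing down; turn about tool z"""
    o=env.get_obs(); R=Ro.from_euler('xyz',o['tool_rot'],degrees=True)
    gp=np.array(o['tool_pos'])+R.as_matrix()[:,2]*env.grip_depth
    print('grasp pt',gp.round(4),'shift tool',(R.as_matrix().T@(np.array(g)-gp)).round(4))
    if yaw is not None:
        y=R.as_matrix()[:,1]; a=np.degrees(np.arctan2(y[1],y[0])); print('closing dir deg',a.round(2),'want',yaw)
E
python3 - <<'E'
from h import *
state()
ims=[]
for n in('side','top','wrist'):
    c=cam(n,n+'0.png'); print(n,c['fx'],c['cx'],c['cy'],(-c['R'].T@c['t']).round(3),c['R'].round(3).tolist())
    for nm,a in(('red',(172,6,130,60)),('orange',(8,18,130,80)),('yel',(22,34,120,90)),('blue',(95,125,110,50))): print(nm,blobs(mask(c['image'],*a)))
E
```

```text
{'time_s': 0.0, 'tool_pos': [0.157, -0.631, 0.404], 'tool_rot': [-179.895, 0.006, 13.968], 'force': [-0.332, 0.49, -0.167], 'grip_width': 0.087, 'grasp_force': 0.0}
side 438.24583642106916 260.1571022324106 192.29150334663518 [0.048 0.655 1.022] [[-0.817, -0.576, -0.001], [-0.421, 0.598, -0.682], [0.393, -0.557, -0.731]]
red [([332.2, 102.8], [329, 101, 7, 5, 27]), ([346.1, 158.2], [343, 156, 7, 7, 34]), ([346.0, 165.7], [344, 163, 5, 6, 26]), ([314.1, 189.1], [311, 186, 7, 7, 35]), ([290.4, 213.8], [287, 211, 8, 7, 44]), ([158.4, 269.6], [154, 264, 9, 17, 78])]
orange [([229.1, 163.1], [213, 157, 33, 14, 138]), ([341.7, 184.5], [335, 180, 16, 8, 36])]
yel [([267.8, 186.9], [258, 181, 20, 13, 73])]
blue [([346.9, 206.0], [343, 203, 8, 7, 42]), ([343.6, 221.2], [335, 214, 18, 13, 125])]
top 422.431705165255 242.95585856019468 181.87025779699178 [4.300e-01 1.000e-03 1.206e+00] [[-0.016, -1.0, -0.017], [-0.997, 0.017, -0.072], [0.072, 0.015, -0.997]]
red [([120.6, 158.0], [117, 154, 8, 9, 58]), ([408.5, 178.5], [404, 174, 10, 10, 74]), ([266.6, 209.9], [262, 206, 10, 9, 71]), ([312.1, 211.1], [308, 207, 9, 9, 69]), ([361.6, 225.2], [357, 221, 10, 10, 67])]
orange [([343.1, 127.1], [321, 114, 39, 24, 363]), ([247.5, 135.7], [241, 116, 14, 40, 239]), ([350.2, 224.1], [343, 215, 20, 19, 192])]
yel [([292.3, 144.3], [290, 142, 6, 6, 29]), ([291.8, 162.8], [288, 149, 11, 28, 164])]
blue [([309.0, 251.0], [300, 242, 19, 19, 257])]
wrist 334.83440037633164 257.6945654152869 192.88786295915546 [ 0.22  -0.615  0.383] [[0.241, -0.971, -0.003], [-0.94, -0.234, 0.247], [-0.24, -0.057, -0.969]]
red []
orange [([55.4, 261.6], [50, 235, 16, 56, 255]), ([459.8, 250.8], [454, 238, 11, 27, 91]), ([460.7, 279.4], [455, 269, 11, 22, 104])]
yel []
blue []
```

View pics/top0.png

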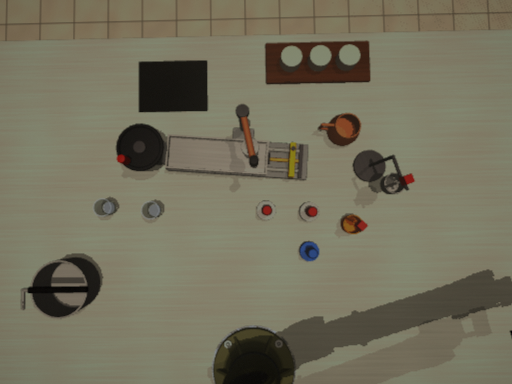

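View pics/side0.png

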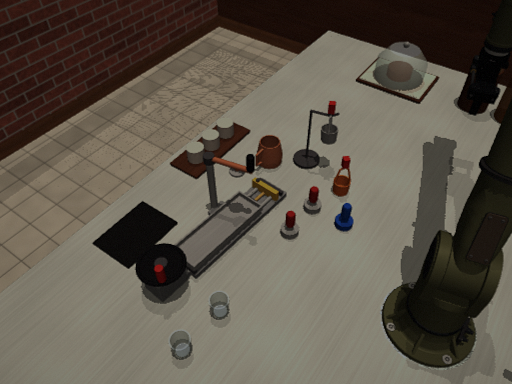

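Top view: the rinser bed spans (165-308, 135-180), with the wheel at (140,147) and its crank at (121,158). The spray knob is at about (254,160), its hinge at (242,111), and the stop at (292,160).

Candidates:
- **Basket:** the red grips are (408,178) on the hook and (362,225) on the counter. The second has an orange cup, so it is the look-alike. The steel one on the hook fits.
- **Tampers:** (267,210) and (312,211) have red handles. (309,251) is blue, so it is the decoy.

I'll confirm these in enlarged crops and measure.

Run:
```python
from h import *
t=cam('top');s=cam('side')
a=cv2.resize(t['image'][95:265,250:420],None,fx=3.5,fy=3.5,interpolation=cv2.INTER_CUBIC)
cv2.imwrite('pics/cropA.png',a)
b=cv2.resize(t['image'][100:190,110:315],None,fx=3.9,fy=3.9,interpolation=cv2.INTER_CUBIC)
cv2.imwrite('pics/cropB.png',b)
cc=cv2.resize(s['image'][90:310,130:370],None,fx=2.7,fy=2.7,interpolation=cv2.INTER_CUBIC)
cv2.imwrite('pics/cropC.png',cc)
print('tampA',onz(t,266.6,209.9,.085),onz(s,290.4,213.8,.07))
print('tampB',onz(t,312.1,211.1,.085),onz(s,314.1,189.1,.07))
print('crank',onz(t,120.6,158,.152),two(t,(120.6,158),s,(158,266)))
print('basket grip',two(t,(408.5,178.5),s,(332.2,103)))
print('decoy',two(t,(361.6,225.2),s,(346.1,159)))
```

```text
tampA [ 0.43564388 -0.04297253  0.085     ] [ 0.44082113 -0.05158286  0.07      ]
tampB [ 0.43051917 -0.16289673  0.085     ] [ 0.43479036 -0.17387741  0.07      ]
crank [0.57197008 0.32508951 0.152     ] (array([0.57199636, 0.32435941, 0.15564812]), np.float64(0.0012498178695443045))
basket grip (array([ 0.50005175, -0.36003082,  0.24436303]), np.float64(0.0012147352285871908))
decoy (array([ 0.39304628, -0.2785419 ,  0.13525558]), np.float64(0.00025358964865421533))
```

View pics/cropA.png

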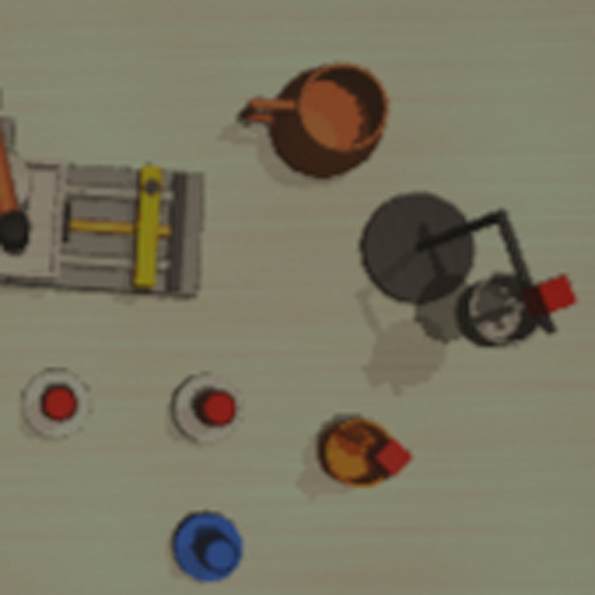

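View pics/cropB.png

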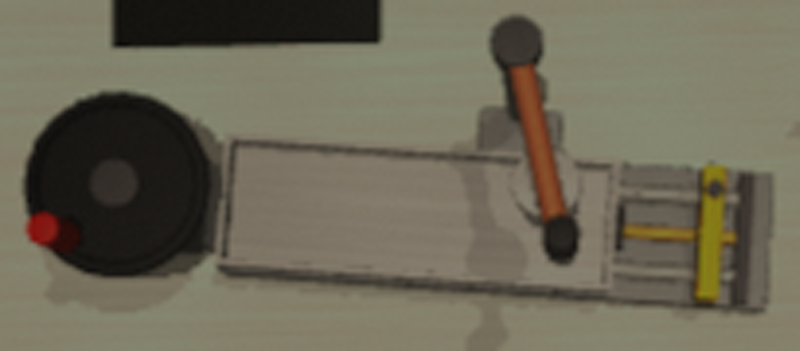

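View pics/cropC.png

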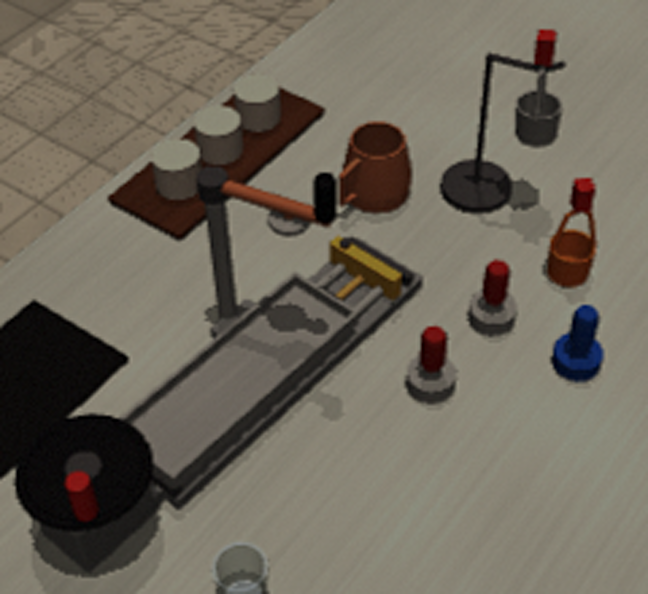

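The crops confirm two steel-footed red tampers, the blue decoy, the orange decoy basket, and the steel basket hanging on the hook. Cropped pixels converted to full image: hook post top (393,156), tip (406.5,188.5), tray rim corners (169.7,136.2), (166.2,169.2), (268.2,141.8), (265.9,176.4).

Run:
```python
from h import *
t=cam('top');s=cam('side')
B=lambda u,v:(u/3.9+110-.4,v/3.9+100-.4)
A=lambda u,v:(u/3.5+250-.4,v/3.5+95-.4)
C=lambda u,v:(u/2.7+130-.3,v/2.7+90-.3)
K=[onz(t,*B(*p),.054)[:2] for p in((233,141),(219,270),(608,298),(617,163))]
print('tray',np.round(K,4).tolist(),'len',np.linalg.norm(K[0]-K[3]),np.linalg.norm(K[1]-K[2]),'wid',np.linalg.norm(K[0]-K[1]),np.linalg.norm(K[2]-K[3]))
y=(K[0]+K[1]-K[2]-K[3]);yaw=np.degrees(np.arctan2(-y[0],y[1]));print('rinser yaw',yaw,'centre',np.mean(K,0))
print('wheel axis top',onz(t,*B(114,184),.105),'disc centre .098',onz(t,*B(117,184),.098))
print('crank grip/axis two-view above')
print('hinge',onz(t,*B(516,42),.235),'knob',onz(t,*B(562,232),.268),two(t,B(562,232),s,C(325,178)))
print('stop top edge',onz(t,*B(700,230),.054)[:2],onz(t,*B(700,230),.034)[:2])
print('nose',onz(t,*B(624,228),.05)[:2])
f=onz(t,*A(417,247),.01);pt=onz(t,*A(501,215),.206);tip=onz(t,*A(549,328),.215)
print('foot',f,'posttop',pt,'tip',tip)
for p in (pt,f):
  d=(tip-p)[:2];print('stand -x deg',np.degrees(np.arctan2(d[1],d[0])),np.linalg.norm(d))
print('jug',onz(t,*A(342,108),.085),'g',onz(t,107,206,.062),onz(t,153,209,.062))
print('basket grip xy at z=.247',onz(t,408.5,178.5,.245))
print('tamper feet',onz(t,*A(56,403),.022),onz(t,*A(206,408),.022))
```

```text
tray [[0.6446, 0.2202], [0.5529, 0.2304], [0.5283, -0.0431], [0.6237, -0.0513]] len 0.27229678640033267 0.27456706296653555 wid 0.09225048014823065 0.09576088945041539
rinser yaw -4.78060134957968 centre [0.58738535 0.08905114]
wheel axis top [0.6072488  0.29133931 0.105     ] disc centre .098 [0.60833968 0.29113449 0.098     ]
crank grip/axis two-view above
hinge [0.66739685 0.0157525  0.235     ] knob [ 0.54834908 -0.00931341  0.268     ] (array([ 0.54806681, -0.00952925,  0.26749105]), np.float64(0.0008067511717699888))
stop top edge [ 0.57507532 -0.10858528] [ 0.57760109 -0.11048849]
nose [ 0.5779856  -0.05548287]
foot [ 0.55768506 -0.33748689  0.01      ] posttop [ 0.55743681 -0.33939402  0.206     ] tip [ 0.47986391 -0.36497881  0.215     ]
stand -x deg -161.74661418760013 0.08168314929888681
stand -x deg -160.54318680835235 0.08253446896386579
jug [ 0.65744344 -0.26324466  0.085     ] g [0.45343847 0.38929582 0.062     ] [0.4432411  0.26383147 0.062     ]
basket grip xy at z=.247 [ 0.5005293  -0.35947674  0.245     ]
tamper feet [ 0.43646484 -0.04266245  0.022     ] [ 0.43053511 -0.16197564  0.022     ]
```

Call:
{"fn": "send_rows", "kwargs": {"xyz": [[0,0,-0.04],[0,0,-0.04],[0.0294,-0.0283,0],[0.0294,-0.0283,0],[0.0294,-0.0283,0],[0.0294,-0.0283,0],[0.0294,-0.0283,0],[0.0294,-0.0283,0],[0.0294,-0.0283,0],[0.0294,-0.0283,0],[0.0294,-0.0283,0],[0.0294,-0.0283,0],[0.0294,-0.0283,0],[0.0294,-0.0283,0],[0.0294,-0.0283,0],[0.0294,-0.0283,0],[0.0294,-0.0283,0],[0.0294,-0.0283,0],[0.0294,-0.0283,0],[0.0294,-0.0283,0]], "rotation": [[0,0,0.02],[0,0,0.02],[0,0,0],[0,0,0],[0,0,0],[0,0,0],[0,0,0],[0,0,0],[0,0,0],[0,0,0],[0,0,0],[0,0,0],[0,0,0],[0,0,0],[0,0,0],[0,0,0],[0,0,0],[0,0,0],[0,0,0],[0,0,0]], "jaw": [1,1,1,1,1,1,1,1,1,1,1,1,1,1,1,1,1,1,1,1], "newtons": 20}}

```text
time_s: 2.35
tool_pos: [0.5726, -0.0235, 0.485]
tool_rot: [180.0, -0.0, 11.6]
force: [0.2, -0.7, 0.6]
grip_width: 0.0871
grasp_force: 0.0
```

Run:
```python
from h import *
o=state(); togo([.548,-.0095,.25],-78.4); print(np.round(o['qpos'],1))
```

```text
{'time_s': 2.35, 'tool_pos': [0.573, -0.023, 0.485], 'tool_rot': [179.961, -0.026, 11.645], 'force': [0.175, -0.717, 0.612], 'grip_width': 0.087, 'grasp_force': 0.0}
grasp pt [ 0.5727 -0.0236  0.3215] shift tool [-0.0214 -0.0188  0.0715]
closing dir deg -78.35 want -78.4
[ 34.5  10.6 -40.1  85.9   6.9  85.9 -83.9]
```

Call:
{"fn": "send_rows", "kwargs": {"xyz": [[-0.0214,-0.0188,0],[0,0,0.03],[0,0,0.03],[0,0,0.0115],[0,0,0],[0,0,0],[0,0,0],[0,0,0],[0,0,0]], "rotation": [[0,0,0],[0,0,0],[0,0,0],[0,0,0],[0,0,0],[0,0,0],[0,0,0],[0,0,0],[0,0,0]], "jaw": [1,1,1,1,1,0.1,0.1,0.1,0.1], "newtons": 15}}

```text
time_s: 3.25
tool_pos: [0.5475, -0.0107, 0.4141]
tool_rot: [180.0, -0.1, 11.7]
force: [-0.6, 0.7, 0.1]
grip_width: 0.0628
grasp_force: 0.0
```

Run:
```python
from h import *
o=state(); togo([.548,-.0095,.25],-78.4); print(np.round(o['qpos'],1))
h=np.array([.669,.0153])
R=Ro.from_euler('xyz',o['tool_rot'],degrees=True).as_matrix(); g=np.array(o['tool_pos'])+R[:,2]*env.grip_depth
v=g[:2]-h;print(np.linalg.norm(v),np.degrees(np.arctan2(v[1],v[0])))
```

```text
{'time_s': 3.25, 'tool_pos': [0.547, -0.011, 0.414], 'tool_rot': [179.965, -0.076, 11.669], 'force': [-0.604, 0.738, 0.146], 'grip_width': 0.063, 'grasp_force': 0.0}
grasp pt [ 0.5477 -0.0108  0.2506] shift tool [ 0.0005 -0.0012  0.0006]
closing dir deg -78.33 want -78.4
[ 35.3   8.6 -40.5  95.9   5.7  77.5 -84.4]
0.12405892420277981 -167.8587305230252
```

Call:
{"fn": "send_rows", "kwargs": {"xyz": [[0,0,0],[0,0,0],[0,0,0],[0,0,0],[0.0005,0.0112,0],[0.0005,0.0112,0],[0.0005,0.0112,0],[0.0005,0.0112,0],[0.0005,0.0112,0],[0.0005,0.0112,0],[0.0005,0.0112,0],[0,0,0]], "rotation": [[0,0,0],[0,0,0],[0,0,0],[0,0,0],[0,0,-0.09],[0,0,-0.09],[0,0,-0.09],[0,0,-0.09],[0,0,-0.09],[0,0,-0.09],[0,0,-0.09],[0,0,0]], "jaw": [0.1,0.1,0.1,0.1,0.1,0.1,0.1,0.1,0.1,0.1,0.1,0.1]}}

```text
time_s: 4.45
tool_pos: [0.5863, -0.078, 0.4133]
tool_rot: [-180.0, -0.1, 47.8]
force: [-0.4, 1.9, 1.7]
grip_width: 0.021
grasp_force: 15.0
```

Call:
{"fn": "send_rows", "kwargs": {"xyz": [[0.0005,0.0112,0],[0.0005,0.0112,0],[0.0005,0.0112,0],[0.0005,0.0112,0],[0.0005,0.0112,0],[0.0005,0.0112,0],[0.0005,0.0112,0],[0,0,0],[0,0,0]], "rotation": [[0,0,-0.09],[0,0,-0.09],[0,0,-0.09],[0,0,-0.09],[0,0,-0.09],[0,0,-0.09],[0,0,-0.09],[0,0,0],[0,0,0]], "jaw": [0.1,0.1,0.1,0.1,0.1,0.1,0.1,0.1,0.1]}}

```text
time_s: 5.35
tool_pos: [0.6558, -0.1086, 0.4133]
tool_rot: [180.0, -0.0, 83.7]
force: [1.2, 2.5, 0.4]
grip_width: 0.0214
grasp_force: 15.0
```

Run:
```python
from h import *
o=state(); print(np.round(o['qpos'],1))
h=np.array([.669,.0153])
R=Ro.from_euler('xyz',o['tool_rot'],degrees=True).as_matrix(); g=np.array(o['tool_pos'])+R[:,2]*env.grip_depth
v=g[:2]-h;print(g,np.linalg.norm(v),np.degrees(np.arctan2(v[1],v[0])),R[:,1])
t=cam('top'); print(blobs(mask(t['image'],172,6,130,60)))
```

```text
{'time_s': 5.35, 'tool_pos': [0.656, -0.109, 0.413], 'tool_rot': [179.994, -0.045, 83.738], 'force': [1.184, 2.491, 0.448], 'grip_width': 0.021, 'grasp_force': 14.989}
[ 39.3  26.  -44.8  78.8  18.1  82.5 -11.2]
[ 0.65584735 -0.10846098  0.24982247] 0.12445791504439215 -96.06631888266546 [ 9.94033798e-01 -1.09072445e-01  1.01980533e-04]
[([121.0, 158.1], [117, 154, 9, 10, 65]), ([408.4, 178.6], [403, 174, 11, 11, 77]), ([266.5, 209.9], [262, 206, 10, 9, 72]), ([311.6, 211.4], [308, 207, 8, 10, 57])]
```

Call:
{"fn": "send_rows", "kwargs": {"xyz": [[0,0,0],[0,0,0],[0,0,0],[0,0,0],[0,0,0],[0,0,0],[0,0,-0.02],[0,0,-0.04],[0,0,-0.02]], "rotation": [[0,0,0],[0,0,0],[0,0,0],[0,0,0],[0,0,0],[0,0,0],[0,0,0],[0,0,0],[0,0,0]], "jaw": [0.8,0.8,0.8,0.8,0.8,0.8,0.8,0.8,0.8]}}

```text
time_s: 6.3
tool_pos: [0.6561, -0.1093, 0.4963]
tool_rot: [179.8, -0.0, 83.9]
force: [1.0, -0.1, -0.4]
grip_width: 0.0691
grasp_force: 0.0
```

Call:
{"fn": "send_rows", "kwargs": {"xyz": [[-0.0381,-0.0181,0],[-0.0381,-0.0181,0],[-0.0381,-0.0181,0],[-0.0381,-0.0181,0],[-0.0381,-0.0181,0],[-0.0381,-0.0181,0],[-0.0381,-0.0181,0],[0,0,0],[0,0,0],[0,0,0],[0,0,0],[0,0,0],[0,0,0],[0,0,0],[0,0,0],[0,0,0]], "rotation": [[0,0,0],[0,0,0],[0,0,0],[0,0,0],[0,0,0],[0,0,0],[0,0,0],[0,0,0.141],[0,0,0.141],[0,0,0.141],[0,0,0.141],[0,0,0.141],[0,0,0.141],[0,0,0.141],[0,0,0.141],[0,0,0]], "jaw": [0.8,0.8,0.8,0.8,0.8,0.8,0.8,0.8,0.8,0.8,0.8,0.8,0.8,0.8,0.8,0.8]}}

```text
time_s: 7.9
tool_pos: [0.5015, -0.361, 0.4933]
tool_rot: [180.0, 0.0, 19.2]
force: [-1.1, 0.6, -0.2]
grip_width: 0.0694
grasp_force: 0.0
```

Run:
```python
from h import *
o=state(); togo([.5003,-.3598,.233],-71); print(np.round(o['qpos'],1))
w=cam('wrist'); print(proj(w,[.5003,-.3598,.247]))
s=cam('side'); t=cam('top')
v=[w['image'],s['image'][90:310,130:370]]
cv2.imwrite('pics/p1.png',np.hstack([cv2.resize(x,(400,340)) for x in v]))
```

```text
{'time_s': 7.9, 'tool_pos': [0.502, -0.361, 0.493], 'tool_rot': [179.985, 0.011, 19.222], 'force': [-1.099, 0.608, -0.211], 'grip_width': 0.069, 'grasp_force': 0.0}
grasp pt [ 0.5015 -0.361   0.3298] shift tool [-0.0007 -0.0016  0.0968]
closing dir deg -70.78 want -71
[ 58.9  15.5 -32.1  78.9   8.2  87.9 -43.4]
[255.79311519 204.9195733 ]
```

View pics/p1.png

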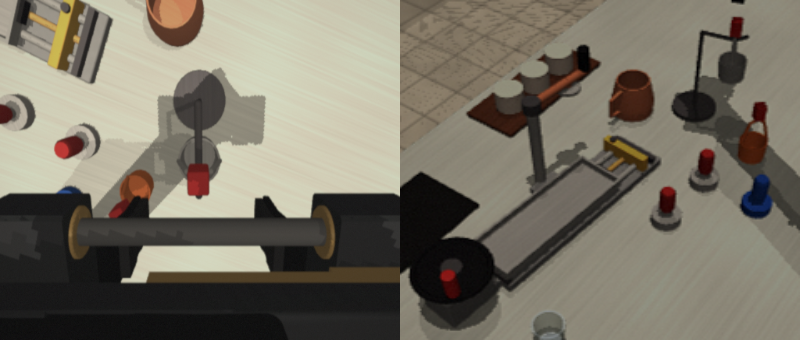

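The spray arm lies clear along the back. The wrist view shows the red grip at about (253,203), within 3 px of the prediction, with the hook lined up with tool x. Descending to grip.

Call:
{"fn": "send_rows", "kwargs": {"xyz": [[-0.0007,-0.0016,0.03],[0,0,0.03],[0,0,0.02],[0,0,0.017],[0,0,0],[0,0,0],[0,0,0],[0,0,0],[0,0,0],[0,0,0],[0,0,0],[0,0,0],[0,0,0],[0,0,0],[0,0,0]], "rotation": [[0,0,0],[0,0,0],[0,0,0],[0,0,0],[0,0,0],[0,0,0],[0,0,0],[0,0,0],[0,0,0],[0,0,0],[0,0,0],[0,0,0],[0,0,0],[0,0,0],[0,0,0]], "jaw": [0.8,0.8,0.8,0.8,0.8,0.05,0.05,0.05,0.05,0.05,0.05,0.05,0.05,0.05,0.05], "newtons": 25}}

```text
time_s: 9.55
tool_pos: [0.5006, -0.3591, 0.3962]
tool_rot: [-179.9, -0.0, 19.3]
force: [0.4, 2.3, 1.1]
grip_width: 0.0198
grasp_force: 24.9
```

Run:
```python
from h import *
o=state(); togo([.5003,-.3598,.233],-71)
```

```text
{'time_s': 9.55, 'tool_pos': [0.501, -0.359, 0.396], 'tool_rot': [-179.941, -0.017, 19.286], 'force': [0.408, 2.281, 1.076], 'grip_width': 0.02, 'grasp_force': 24.901}
grasp pt [ 0.5006 -0.359   0.2327] shift tool [-0.0005  0.0007 -0.0003]
closing dir deg -70.71 want -71
```

Gripped at 19.8 mm, which matches the 20 mm grip. Now lift 28 mm, then move off along tool -x.

Call:
{"fn": "send_rows", "kwargs": {"xyz": [[0,0,-0.014],[0,0,-0.014],[0,0,0],[-0.015,0,0],[-0.015,0,0],[-0.015,0,0],[-0.015,0,0],[-0.015,0,0],[-0.015,0,0],[0,0,0]], "rotation": [[0,0,0],[0,0,0],[0,0,0],[0,0,0],[0,0,0],[0,0,0],[0,0,0],[0,0,0],[0,0,0],[0,0,0]], "jaw": [0.05,0.05,0.05,0.05,0.05,0.05,0.05,0.05,0.05,0.05]}}

```text
time_s: 10.55
tool_pos: [0.4127, -0.3912, 0.4243]
tool_rot: [180.0, 0.1, 19.0]
force: [-0.2, 0.2, -1.4]
grip_width: 0.0198
grasp_force: 24.9
```

Run:
```python
from h import *
o=state(); togo([.5,-.36,.26],-71)
s=cam('side','s2.png'); t=cam('top')
print(blobs(mask(t['image'],172,6,130,60)),blobs(mask(s['image'],172,6,130,60)))
v=[t['image'][95:265,250:450],s['image'][60:230,250:450]]
cv2.imwrite('pics/p2.png',np.hstack([cv2.resize(x,(400,340)) for x in v]))
```

```text
{'time_s': 10.55, 'tool_pos': [0.413, -0.391, 0.424], 'tool_rot': [179.955, 0.113, 18.995], 'force': [-0.164, 0.161, -1.367], 'grip_width': 0.02, 'grasp_force': 24.932}
grasp pt [ 0.4124 -0.3914  0.2608] shift tool [ 0.0931 -0.0012  0.0006]
closing dir deg -71.0 want -71
[([120.7, 158.1], [117, 154, 9, 9, 59]), ([266.5, 209.9], [262, 206, 10, 9, 72]), ([312.0, 211.1], [308, 207, 9, 9, 70]), ([361.8, 225.3], [356, 220, 12, 11, 75])] [([346.2, 161.5], [342, 156, 9, 13, 74]), ([314.1, 189.3], [311, 186, 7, 7, 37]), ([290.4, 213.9], [287, 211, 8, 7, 46]), ([158.7, 271.5], [154, 264, 10, 18, 108])]
```

View pics/p2.png

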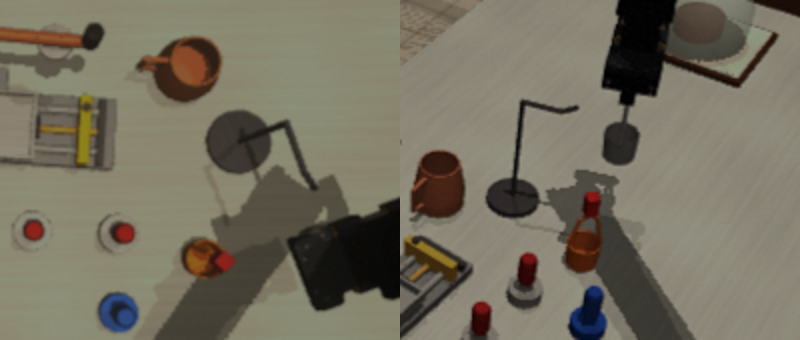

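The basket is off the hook and hanging upright in the gripper. Now lift it, carry it over and turn.

Call:
{"fn": "send_rows", "kwargs": {"xyz": [[0,0,-0.035],[0,0,-0.035],[0,0,-0.03],[0.0284,-0.031,0],[0.0284,-0.031,0],[0.0284,-0.031,0],[0.0284,-0.031,0],[0.0284,-0.031,0],[0.0284,-0.031,0],[0.0284,-0.031,0],[0.0284,-0.031,0],[0.0284,-0.031,0],[0.0284,-0.031,0],[0,0,0],[0,0,0],[0,0,0],[0,0,0],[0,0,0]], "rotation": [[0,0,0],[0,0,0],[0,0,0],[0,0,0],[0,0,0],[0,0,0],[0,0,0],[0,0,0],[0,0,0],[0,0,0],[0,0,0],[0,0,0],[0,0,0],[0,0,0.104],[0,0,0.104],[0,0,0.104],[0,0,0.104],[0,0,0]], "jaw": [0.05,0.05,0.05,0.05,0.05,0.05,0.05,0.05,0.05,0.05,0.05,0.05,0.05,0.05,0.05,0.05,0.05,0.05]}}

```text
time_s: 12.45
tool_pos: [0.5815, -0.002, 0.5242]
tool_rot: [-180.0, -0.0, -4.5]
force: [-0.2, 0.1, -1.2]
grip_width: 0.0196
grasp_force: 25.0
```

Run:
```python
from h import *
o=state(); togo([.5805,-.0057,.17],-94.8); print(np.round(o['qpos'],1))
```

```text
{'time_s': 12.45, 'tool_pos': [0.582, -0.002, 0.524], 'tool_rot': [-179.955, -0.009, -4.499], 'force': [-0.206, 0.057, -1.19], 'grip_width': 0.02, 'grasp_force': 24.975}
grasp pt [ 0.5816 -0.0019  0.3607] shift tool [-0.0008  0.004   0.1907]
closing dir deg -94.5 want -94.8
[  35.3   12.4  -45.    80.5    8.7   90.6 -103.4]
```

Call:
{"fn": "send_rows", "kwargs": {"xyz": [[-0.0008,0.004,0.03],[0,0,0.04],[0,0,0.04],[0,0,0.04],[0,0,0.02],[0,0,0.01],[0,0,0.006],[0,0,0.003],[0,0,0]], "rotation": [[0,0,0],[0,0,0],[0,0,0],[0,0,0],[0,0,0],[0,0,0],[0,0,0],[0,0,0],[0,0,0]], "jaw": [0.05,0.05,0.05,0.05,0.05,0.05,0.05,0.05,0.05]}}

```text
time_s: 13.35
tool_pos: [0.5806, -0.0069, 0.3361]
tool_rot: [-180.0, -0.1, -4.6]
force: [-0.3, 0.4, -1.2]
grip_width: 0.0201
grasp_force: 25.0
```

Run:
```python
from h import *
o=state(); togo([.5805,-.0057,.165],-94.8)
s=cam('side');cv2.imwrite('pics/p3.png',cv2.resize(s['image'][130:270,170:330],None,fx=4,fy=4,interpolation=cv2.INTER_CUBIC))
```

```text
{'time_s': 13.35, 'tool_pos': [0.581, -0.007, 0.336], 'tool_rot': [-179.994, -0.089, -4.558], 'force': [-0.273, 0.439, -1.171], 'grip_width': 0.02, 'grasp_force': 24.974}
grasp pt [ 0.5809 -0.0069  0.1726] shift tool [-0.0005 -0.0012  0.0076]
closing dir deg -94.56 want -94.8
```

View pics/p3.png

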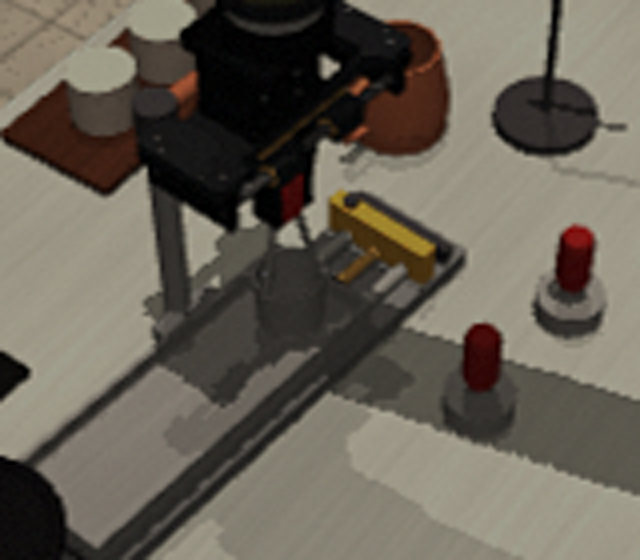

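The basket cup at crop (290,300) is centred over the tray's stop end. Lower until it touches.

Call:
{"fn": "send_rows", "kwargs": {"xyz": [[0,0,0.002],[0,0,0.002],[0,0,0.001],[0,0,0]], "rotation": [[0,0,0],[0,0,0],[0,0,0],[0,0,0]], "jaw": [0.05,0.05,0.05,0.05]}}

```text
time_s: 13.8
tool_pos: [0.5801, -0.0072, 0.3301]
tool_rot: [180.0, 0.0, -4.6]
force: [0.3, -0.7, -1.8]
grip_width: 0.0198
grasp_force: 25.0
```

Call:
{"fn": "send_rows", "kwargs": {"xyz": [[0,0,0.001],[0,0,0]], "rotation": [[0,0,0],[0,0,0]], "jaw": [0.05,0.05]}}

```text
time_s: 14.0
tool_pos: [0.5803, -0.0071, 0.3298]
tool_rot: [180.0, -0.0, -4.6]
force: [-0.9, 0.3, 1.9]
grip_width: 0.0199
grasp_force: 25.0
```

Call:
{"fn": "send_rows", "kwargs": {"xyz": [[0,0,0],[0,0,0],[0,0,0],[0,0,0],[0,0,0],[0,0,0],[0,0,-0.02],[0,0,-0.04],[0,0,-0.04],[0,0,-0.04],[0,0,-0.02],[0,0,0]], "rotation": [[0,0,0],[0,0,0],[0,0,0],[0,0,0],[0,0,0],[0,0,0],[0,0,0],[0,0,0],[0,0,0],[0,0,0],[0,0,0],[0,0,0]], "jaw": [0.65,0.65,0.65,0.65,0.65,0.65,0.65,0.65,0.65,0.65,0.65,0.65]}}

```text
time_s: 15.2
tool_pos: [0.5807, -0.0066, 0.493]
tool_rot: [180.0, -0.4, -4.6]
force: [0.3, -0.3, -0.2]
grip_width: 0.0568
grasp_force: 0.0
```

Run:
```python
from h import *
o=state(); togo([.436,-.0428,.33],-94.8)
t=cam('top');s=cam('side')
bt=blobs(mask(t['image'],172,6,130,60),15);bs=blobs(mask(s['image'],172,6,130,60),15)
print(bt);print(bs)
for b in bt: print(b[0],onz(t,*b[0],.085)[:2].round(4))
```

```text
{'time_s': 15.2, 'tool_pos': [0.581, -0.007, 0.493], 'tool_rot': [179.994, -0.369, -4.586], 'force': [0.306, -0.296, -0.195], 'grip_width': 0.057, 'grasp_force': 0.0}
grasp pt [ 0.5818 -0.0067  0.3295] shift tool [-0.1424  0.0477 -0.0015]
closing dir deg -94.59 want -94.8
[([121.0, 158.2], [117, 154, 9, 10, 64]), ([312.5, 211.1], [309, 207, 8, 10, 64]), ([361.3, 225.2], [356, 221, 11, 10, 71])]
[([72.8, 1.9], [70, 0, 6, 6, 19]), ([15.0, 8.6], [9, 5, 14, 9, 47]), ([169.8, 8.8], [167, 5, 6, 8, 24]), ([158.5, 16.1], [157, 13, 5, 7, 19]), ([187.6, 17.7], [183, 13, 10, 10, 46]), ([179.5, 22.7], [177, 19, 7, 8, 24]), ([75.5, 35.9], [67, 30, 16, 12, 70]), ([160.1, 42.1], [151, 36, 17, 12, 68]), ([61.5, 43.4], [57, 40, 12, 9, 47]), ([51.5, 46.1], [50, 44, 5, 6, 15]), ([83.9, 54.4], [80, 50, 9, 9, 43]), ([110.1, 61.3], [104, 56, 13, 11, 64]), ([69.3, 63.4], [67, 61, 6, 7, 29]), ([99.2, 67.7], [95, 63, 10, 10, 39]), ([77.5, 89.8], [69, 84, 17, 13, 84]), ([65.4, 96.4], [61, 95, 10, 4, 20]), ([7.2, 119.8], [0, 112, 15, 14, 73]), ([346.0, 161.5], [343, 156, 7, 13, 72]), ([240.8, 176.2], [237, 173, 9, 7, 40]), ([314.0, 189.5], [310, 186, 8, 8, 40]), ([290.5, 213.2], [287, 211, 8, 6, 33]), ([159.0, 272.3], [154, 264, 10, 19, 127])]
[121.0, 158.2] [0.5805 0.3446]
[312.5, 211.1] [ 0.4305 -0.1639]
[361.3, 225.2] [ 0.3915 -0.2908]
```

Call:
{"fn": "send_rows", "kwargs": {"xyz": [[-0.0356,0.0119,0],[-0.0356,0.0119,0],[-0.0356,0.0119,0],[-0.0356,0.0119,0],[0,0,0.04],[0,0,0.04],[0,0,0.04],[0,0,0.02],[0,0,0]], "rotation": [[0,0.006,0],[0,0,0],[0,0,0],[0,0,0],[0,0,0],[0,0,0],[0,0,0],[0,0,0],[0,0,0]], "jaw": [0.75,0.75,0.75,0.75,0.75,0.75,0.75,0.75,0.75]}}

```text
time_s: 16.2
tool_pos: [0.433, -0.0434, 0.3442]
tool_rot: [-179.9, 0.2, -4.6]
force: [0.2, -0.6, 0.8]
grip_width: 0.065
grasp_force: 0.0
```

Run:
```python
from h import *
o=state(); togo([.436,-.0428,.066],-94.8); print(np.round(o['qpos'],1))
s=cam('side'); print([b for b in blobs(mask(s['image'],172,6,130,60),25) if b[0][1]>140])
w=cam('wrist','w4.png'); print(proj(w,[.436,-.0428,.085]),[b for b in blobs(mask(w['image'],172,6,130,60),80)])
```

```text
{'time_s': 16.2, 'tool_pos': [0.433, -0.043, 0.344], 'tool_rot': [-179.899, 0.153, -4.602], 'force': [0.197, -0.611, 0.776], 'grip_width': 0.065, 'grasp_force': 0.0}
grasp pt [ 0.4326 -0.043   0.1807] shift tool [ 0.0037 -0.0003  0.1147]
closing dir deg -94.6 want -94.8
[ 47.2  -5.3 -42.2 115.2  -3.9  69.  -88.1]
[([346.0, 161.7], [343, 156, 7, 13, 74]), ([241.1, 180.0], [237, 173, 9, 15, 105]), ([313.9, 189.7], [310, 186, 8, 8, 43]), ([159.3, 272.5], [154, 264, 11, 19, 137])]
[256.65759923 196.31477478] [([406.9, 187.3], [381, 167, 53, 41, 1519]), ([257.0, 192.8], [240, 172, 35, 42, 1136])]
```

Call:
{"fn": "send_rows", "kwargs": {"xyz": [[0.0037,0,0.03],[0,0,0.03],[0,0,0.03],[0,0,0.02],[0,0,0.0047],[0,0,0],[0,0,0],[0,0,0],[0,0,0],[0,0,0],[0,0,0],[0,0,0],[0,0,0],[0,0,0]], "rotation": [[0,0,0],[0,0,0],[0,0,0],[0,0,0],[0,0,0],[0,0,0],[0,0,0],[0,0,0],[0,0,0],[0,0,0],[0,0,0],[0,0,0],[0,0,0],[0,0,0]], "jaw": [0.75,0.75,0.75,0.75,0.75,0.75,0.1,0.1,0.1,0.1,0.1,0.1,0.1,0.1], "newtons": 30}}

```text
time_s: 17.7
tool_pos: [0.4398, -0.0434, 0.234]
tool_rot: [-180.0, -0.4, -4.6]
force: [-0.2, 0.9, 1.6]
grip_width: 0.0272
grasp_force: 30.0
```

Run:
```python
from h import *
o=state(); togo([.436,-.0428,.066],-94.8); print(np.round(o['qpos'],1))
```

```text
{'time_s': 17.7, 'tool_pos': [0.44, -0.043, 0.234], 'tool_rot': [-179.99, -0.351, -4.587], 'force': [-0.233, 0.865, 1.602], 'grip_width': 0.027, 'grasp_force': 29.979}
grasp pt [ 0.4408 -0.0435  0.0705] shift tool [-0.0048 -0.0003  0.0045]
closing dir deg -94.59 want -94.8
[ 45.4   5.2 -44.2 121.3   4.4  54.7 -95.8]
```

Call:
{"fn": "send_rows", "kwargs": {"xyz": [[0,0,-0.02],[0,0,-0.04],[0,0,-0.04],[0,0,-0.04],[0,0,-0.02],[0.0195,-0.0344,0],[0.0195,-0.0344,0],[0.0195,-0.0344,0],[0.0195,-0.0344,0],[0.0195,-0.0344,0],[0.0195,-0.0344,0],[0.0195,-0.0344,0],[0,0,0],[0,0,0]], "rotation": [[0,0.004,0],[0,0,0],[0,0,0],[0,0,0],[0,0,0],[0,0,0],[0,0,0],[0,0,0],[0,0,0],[0,0,0],[0,0,0],[0,0,0],[0,0,0],[0,0,0]], "jaw": [0.1,0.1,0.1,0.1,0.1,0.1,0.1,0.1,0.1,0.1,0.1,0.1,0.1,0.1]}}

```text
time_s: 19.1
tool_pos: [0.5932, 0.1865, 0.3934]
tool_rot: [180.0, -0.4, -4.4]
force: [-0.1, -0.5, -3.8]
grip_width: 0.0271
grasp_force: 30.0
```

Run:
```python
from h import *
o=state(); togo([.5965,.1857,.1105],-94.8); print(np.round(o['qpos'],1))
t=cam('top');bt=blobs(mask(t['image'],172,6,130,60),15)
for b in bt: print(b[0],onz(t,*b[0],.085)[:2].round(4),onz(t,*b[0],.181)[:2].round(4))
```

```text
{'time_s': 19.1, 'tool_pos': [0.593, 0.187, 0.393], 'tool_rot': [179.994, -0.365, -4.447], 'force': [-0.075, -0.451, -3.806], 'grip_width': 0.027, 'grasp_force': 29.953}
grasp pt [0.5943 0.1865 0.23  ] shift tool [0.0015 0.0006 0.1195]
closing dir deg -94.45 want -94.8
[  21.5   23.3  -53.7   87.1   19.2   78.9 -128. ]
[252.2, 152.1] [ 0.5904 -0.0077] [ 0.5766 -0.0069]
[120.1, 159.1] [0.5781 0.347 ] [0.5654 0.3174]
[311.9, 211.2] [ 0.4303 -0.1624] [ 0.4302 -0.1484]
[361.2, 225.4] [ 0.3909 -0.2905] [ 0.3943 -0.2656]
```

Call:
{"fn": "send_rows", "kwargs": {"xyz": [[0.0015,0,0.04],[0,0,0.04],[0,0,0.02],[0,0,0.01],[0,0,0.005],[0,0,0.002],[0,0,0]], "rotation": [[0,0.006,0],[0,0,0],[0,0,0],[0,0,0],[0,0,0],[0,0,0],[0,0,0]], "jaw": [0.1,0.1,0.1,0.1,0.1,0.1,0.1]}}

```text
time_s: 19.85
tool_pos: [0.597, 0.1853, 0.2795]
tool_rot: [-180.0, -1.0, -4.6]
force: [-0.3, 0.2, -4.3]
grip_width: 0.0276
grasp_force: 30.0
```

Call:
{"fn": "send_rows", "kwargs": {"xyz": [[0,0,0.001],[0,0,0.001],[0,0,0]], "rotation": [[0,0,0],[0,0,0],[0,0,0]], "jaw": [0.1,0.1,0.1]}}

```text
time_s: 20.15
tool_pos: [0.5967, 0.1854, 0.2766]
tool_rot: [180.0, -0.9, -4.6]
force: [0.1, -0.0, -3.7]
grip_width: 0.0275
grasp_force: 30.0
```

Run:
```python
from h import *
o=state(); togo([.5965,.1857,.1095],-94.8); print(np.round(o['qpos'],1))
s=cam('side');cv2.imwrite('pics/p5.png',cv2.resize(s['image'][160:300,140:300],None,fx=3,fy=3,interpolation=cv2.INTER_CUBIC))
```

```text
{'time_s': 20.15, 'tool_pos': [0.597, 0.185, 0.277], 'tool_rot': [179.997, -0.943, -4.591], 'force': [0.148, -0.046, -3.744], 'grip_width': 0.028, 'grasp_force': 29.951}
grasp pt [0.5994 0.1852 0.1131] shift tool [-0.003  -0.0003  0.0036]
closing dir deg -94.59 want -94.8
[  19.5   28.9  -50.6   94.5   24.4   67.3 -131.6]
```

View pics/p5.png

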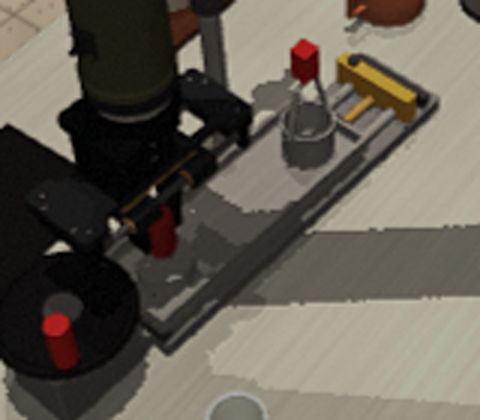

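The basket stands at the stop end of the tray and tamper A hovers over the wheel end, inside the walls. Lower the last millimetres.

Call:
{"fn": "send_rows", "kwargs": {"xyz": [[-0.001,0,0.001],[0,0,0.001],[0,0,0.001],[0,0,0]], "rotation": [[0,-0.012,0],[0,0,0],[0,0,0],[0,0,0]], "jaw": [0.1,0.1,0.1,0.1]}}

```text
time_s: 20.6
tool_pos: [0.5957, 0.1855, 0.2734]
tool_rot: [180.0, -0.2, -4.6]
force: [0.3, 0.3, -1.9]
grip_width: 0.0272
grasp_force: 29.9
```

Call:
{"fn": "send_rows", "kwargs": {"xyz": [[0,0,0.001],[0,0,0]], "rotation": [[0,0,0],[0,0,0]], "jaw": [0.1,0.1]}}

```text
time_s: 20.8
tool_pos: [0.5958, 0.1857, 0.2733]
tool_rot: [180.0, -0.3, -4.6]
force: [-1.6, -0.8, 3.0]
grip_width: 0.0274
grasp_force: 29.9
```

Contact. Release and rise.

Call:
{"fn": "send_rows", "kwargs": {"xyz": [[0,0,0],[0,0,0],[0,0,0],[0,0,0],[0,0,0],[0,0,-0.02],[0,0,-0.04],[0,0,-0.04],[0,0,-0.04],[0,0,-0.02],[0,0,0]], "rotation": [[0,0,0],[0,0,0],[0,0,0],[0,0,0],[0,0,0],[0,0,0],[0,0,0],[0,0,0],[0,0,0],[0,0,0],[0,0,0]], "jaw": [0.6,0.6,0.6,0.6,0.6,0.6,0.6,0.75,0.75,0.75,0.75]}}

```text
time_s: 21.9
tool_pos: [0.5955, 0.1864, 0.4361]
tool_rot: [-179.9, -0.6, -4.6]
force: [-0.4, 0.4, 0.0]
grip_width: 0.0649
grasp_force: 0.0
```

Run:
```python
from h import *
o=state(); togo([.4305,-.1625,.27],-94.8); print(np.round(o['qpos'],1))
s=cam('side'); print([b for b in blobs(mask(s['image'],172,6,130,60),25) if b[0][1]>140])
t=cam('top');bt=blobs(mask(t['image'],172,6,130,60),15)
for b in bt: print(b[0],onz(t,*b[0],.085)[:2].round(4),onz(t,*b[0],.181)[:2].round(4))
```

```text
{'time_s': 21.9, 'tool_pos': [0.595, 0.186, 0.436], 'tool_rot': [-179.878, -0.578, -4.59], 'force': [-0.408, 0.441, 0.042], 'grip_width': 0.065, 'grasp_force': 0.0}
grasp pt [0.5971 0.1866 0.2726] shift tool [-0.1382  0.3613  0.0004]
closing dir deg -94.59 want -94.8
[  21.6   22.2  -54.3   83.3   18.2   83.1 -127.2]
[([346.0, 161.8], [343, 156, 7, 13, 75]), ([241.0, 180.0], [237, 173, 9, 15, 107]), ([314.0, 189.8], [310, 186, 8, 9, 45]), ([159.4, 272.6], [154, 264, 11, 19, 136])]
[252.2, 152.1] [ 0.5904 -0.0077] [ 0.5766 -0.0069]
[118.8, 160.1] [0.5754 0.3505] [0.5629 0.3206]
[311.9, 211.2] [ 0.4303 -0.1624] [ 0.4302 -0.1484]
[361.1, 225.3] [ 0.3912 -0.2903] [ 0.3945 -0.2653]
```

Call:
{"fn": "send_rows", "kwargs": {"xyz": [[-0.0154,0.0401,0],[-0.0154,0.0401,0],[-0.0154,0.0401,0],[-0.0154,0.0401,0],[-0.0154,0.0401,0],[-0.0154,0.0401,0],[-0.0154,0.0401,0],[-0.0154,0.0401,0],[-0.0154,0.0401,0],[0,0,0.04],[0,0,0.04],[0,0,0.02],[0,0,0]], "rotation": [[0,-0.008,0],[0,0,0],[0,0,0],[0,0,0],[0,0,0],[0,0,0],[0,0,0],[0,0,0],[0,0,0],[0,0,0],[0,0,0],[0,0,0],[0,0,0]], "jaw": [0.75,0.75,0.75,0.75,0.75,0.75,0.75,0.75,0.75,0.75,0.75,0.75,0.75]}}

```text
time_s: 23.3
tool_pos: [0.4253, -0.1628, 0.3283]
tool_rot: [-179.8, 0.7, -4.6]
force: [-0.0, 0.4, -0.8]
grip_width: 0.0654
grasp_force: 0.0
```

Run:
```python
from h import *
o=state(); togo([.4303,-.1625,.07],-94.8); print(np.round(o['qpos'],1))
w=cam('wrist'); print(proj(w,[.4303,-.1625,.085]),[b for b in blobs(mask(w['image'],172,6,130,60),80)])
s=cam('side'); print([b for b in blobs(mask(s['image'],172,6,130,60),25) if b[0][1]>140])
```

```text
{'time_s': 23.3, 'tool_pos': [0.425, -0.163, 0.328], 'tool_rot': [-179.765, 0.694, -4.617], 'force': [-0.034, 0.405, -0.795], 'grip_width': 0.065, 'grasp_force': 0.0}
grasp pt [ 0.4234 -0.162   0.1648] shift tool [0.0081 0.0003 0.0947]
closing dir deg -94.62 want -94.8
[ 60.5  -0.6 -42.2 113.7  -0.5  67.5 -76. ]
[257.43609821 194.15169863] [([258.7, 190.0], [240, 167, 38, 46, 1331])]
[([346.0, 161.5], [343, 156, 7, 13, 72]), ([241.1, 179.2], [237, 173, 9, 15, 80]), ([192.8, 233.2], [188, 229, 10, 9, 62]), ([159.1, 272.4], [154, 264, 11, 19, 129])]
```

Call:
{"fn": "send_rows", "kwargs": {"xyz": [[0.006,0,0.03],[0,0,0.03],[0,0,0.02],[0,0,0.014],[0,0,0],[0,0,0],[0,0,0],[0,0,0],[0,0,0],[0,0,0],[0,0,0],[0,0,0],[0,0,0]], "rotation": [[0,0.008,0],[0,0,0],[0,0,0],[0,0,0],[0,0,0],[0,0,0],[0,0,0],[0,0,0],[0,0,0],[0,0,0],[0,0,0],[0,0,0],[0,0,0]], "jaw": [0.75,0.75,0.75,0.75,0.75,0.1,0.1,0.1,0.1,0.1,0.1,0.1,0.1]}}

```text
time_s: 24.7
tool_pos: [0.4338, -0.1635, 0.2389]
tool_rot: [180.0, -0.2, -4.6]
force: [0.4, 1.5, 2.1]
grip_width: 0.0274
grasp_force: 30.0
```

Run:
```python
from h import *
o=state(); togo([.591,.1189,.23],-94.8); print(np.round(o['qpos'],1))
```

```text
{'time_s': 24.7, 'tool_pos': [0.434, -0.163, 0.239], 'tool_rot': [179.999, -0.238, -4.586], 'force': [0.447, 1.549, 2.082], 'grip_width': 0.027, 'grasp_force': 29.984}
grasp pt [ 0.4345 -0.1635  0.0754] shift tool [ 0.1341 -0.294  -0.1541]
closing dir deg -94.59 want -94.8
[ 58.4   7.8 -42.8 118.4   6.4  55.8 -82.3]
```

Call:
{"fn": "send_rows", "kwargs": {"xyz": [[0,0,-0.02],[0,0,-0.04],[0,0,-0.05],[0,0,-0.05],[0,0,-0.04],[0,0,-0.01],[0.0168,-0.0368,0],[0.0168,-0.0368,0],[0.0168,-0.0368,0],[0.0168,-0.0368,0],[0.0168,-0.0368,0],[0.0168,-0.0368,0],[0.0168,-0.0368,0],[0.0168,-0.0368,0],[0,0,0],[0,0,0]], "rotation": [[0,0,0],[0,0,0],[0,0,0],[0,0,0],[0,0,0],[0,0,0],[0,0,0],[0,0,0],[0,0,0],[0,0,0],[0,0,0],[0,0,0],[0,0,0],[0,0,0],[0,0,0],[0,0,0]], "jaw": [0.1,0.1,0.1,0.1,0.1,0.1,0.1,0.1,0.1,0.1,0.1,0.1,0.1,0.1,0.1,0.1]}}

```text
time_s: 26.3
tool_pos: [0.5901, 0.1205, 0.4467]
tool_rot: [-180.0, 0.0, -4.4]
force: [-0.1, -0.1, -3.1]
grip_width: 0.0273
grasp_force: 29.9
```

Run:
```python
from h import *
o=state(); togo([.591,.1189,.1144],-94.8); print(np.round(o['qpos'],1))
s=cam('side');cv2.imwrite('pics/p6.png',cv2.resize(s['image'][150:300,130:330],None,fx=3,fy=3,interpolation=cv2.INTER_CUBIC))
```

```text
{'time_s': 26.3, 'tool_pos': [0.59, 0.12, 0.447], 'tool_rot': [-179.988, 0.022, -4.38], 'force': [-0.143, -0.097, -3.071], 'grip_width': 0.027, 'grasp_force': 29.924}
grasp pt [0.59   0.1205 0.2832] shift tool [0.0012 0.0015 0.1688]
closing dir deg -94.38 want -94.8
[  31.5   20.1  -57.7   85.1   16.9   84.1 -120.8]
```

View pics/p6.png

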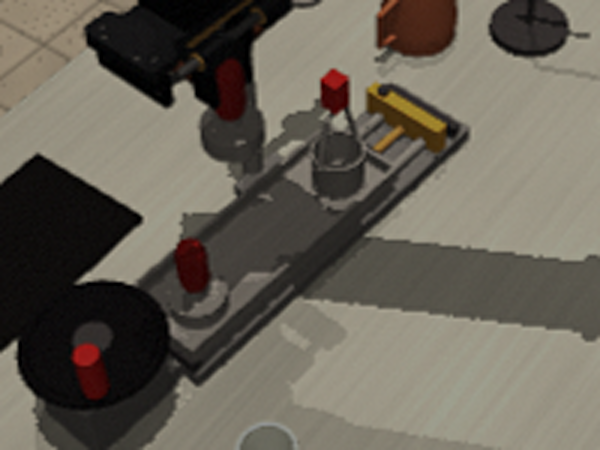

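Tamper A stands in the tray's wheel end and the basket at the stop end; lower B between them.

Call:
{"fn": "send_rows", "kwargs": {"xyz": [[0.0012,0.0015,0.04],[0,0,0.05],[0,0,0.04],[0,0,0.02],[0,0,0.01],[0,0,0.004],[0,0,0.002],[0,0,0]], "rotation": [[0,0,0],[0,0,0],[0,0,0],[0,0,0],[0,0,0],[0,0,0],[0,0,0],[0,0,0]], "jaw": [0.1,0.1,0.1,0.1,0.1,0.1,0.1,0.1]}}

```text
time_s: 27.15
tool_pos: [0.5926, 0.1174, 0.2844]
tool_rot: [-180.0, -0.3, -4.6]
force: [-0.4, 0.5, -3.1]
grip_width: 0.0271
grasp_force: 29.9
```

Run:
```python
from h import *
o=state(); togo([.591,.1189,.1144],-94.8); print(np.round(o['qpos'],1))
```

```text
{'time_s': 27.15, 'tool_pos': [0.593, 0.117, 0.284], 'tool_rot': [-179.993, -0.344, -4.629], 'force': [-0.446, 0.501, -3.078], 'grip_width': 0.027, 'grasp_force': 29.923}
grasp pt [0.5936 0.1173 0.1209] shift tool [-0.0027 -0.0014  0.0065]
closing dir deg -94.63 want -94.8
[  29.    27.1  -53.9   96.9   23.5   67.8 -125.5]
```

Call:
{"fn": "send_rows", "kwargs": {"xyz": [[-0.001,0,0.003],[0,0,0.002],[0,0,0.001],[0,0,0]], "rotation": [[0,-0.004,0],[0,0,0],[0,0,0],[0,0,0]], "jaw": [0.1,0.1,0.1,0.1]}}

```text
time_s: 27.55
tool_pos: [0.5915, 0.1178, 0.2782]
tool_rot: [-180.0, -0.1, -4.6]
force: [0.7, 0.1, 2.4]
grip_width: 0.0268
grasp_force: 29.9
```

Call:
{"fn": "send_rows", "kwargs": {"xyz": [[0,0,0.001],[0,0,0]], "rotation": [[0,0,0],[0,0,0]], "jaw": [0.1,0.1]}}

```text
time_s: 27.75
tool_pos: [0.5917, 0.1181, 0.278]
tool_rot: [180.0, -0.1, -4.6]
force: [-2.2, -0.8, 7.9]
grip_width: 0.0276
grasp_force: 29.9
```

Call:
{"fn": "send_rows", "kwargs": {"xyz": [[0,0,0],[0,0,0],[0,0,0],[0,0,0],[0,0,0],[0,0,-0.02],[0,0,-0.04],[0,0,-0.04],[0,0,-0.04],[0,0,-0.04],[0,0,0]], "rotation": [[0,0,0],[0,0,0],[0,0,0],[0,0,0],[0,0,0],[0,0,0],[0,0,0],[0,0,0],[0,0,0],[0,0,0],[0,0,0]], "jaw": [0.55,0.55,0.55,0.55,0.55,0.55,0.55,0.55,0.75,0.75,0.75]}}

```text
time_s: 28.85
tool_pos: [0.5919, 0.1189, 0.4623]
tool_rot: [-179.9, -0.5, -4.6]
force: [0.1, -0.2, -0.1]
grip_width: 0.0621
grasp_force: 0.0
```

Run:
```python
from h import *
o=state(); togo([.572,.3247,.133],0); print(np.round(o['qpos'],1))
s=cam('side');t=cam('top');print(blobs(mask(t['image'],172,6,130,60),15))
cv2.imwrite('pics/p7.png',cv2.resize(s['image'][80:310,130:400],None,fx=2.6,fy=2.6,interpolation=cv2.INTER_CUBIC))
```

```text
{'time_s': 28.85, 'tool_pos': [0.592, 0.119, 0.462], 'tool_rot': [-179.861, -0.538, -4.59], 'force': [0.125, -0.189, -0.119], 'grip_width': 0.062, 'grasp_force': 0.0}
grasp pt [0.5935 0.1191 0.2988] shift tool [-0.0394 -0.2028  0.1659]
closing dir deg -94.59 want 0
[  31.7   19.7  -58.    83.7   16.8   85.2 -120.6]
[([252.3, 152.2], [248, 148, 9, 10, 81]), ([121.0, 158.1], [117, 154, 9, 9, 63]), ([361.5, 225.1], [357, 221, 10, 10, 68])]
```

View pics/p7.png

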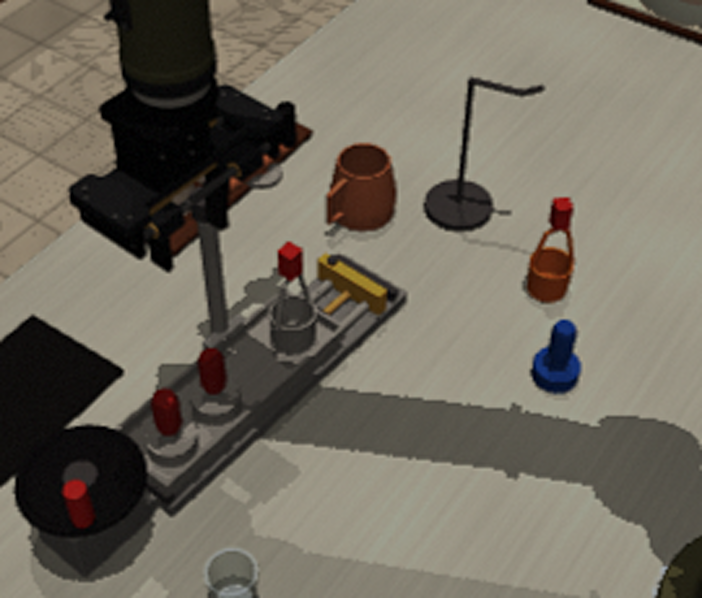

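All three items stand in the tray and the spray arm is clear. The red crank is at about side (159,272). Next: move over it and turn the closing direction to world x, so the fingers stay narrow towards the tampers.

Call:
{"fn": "send_rows", "kwargs": {"xyz": [[-0.0079,-0.0406,0],[-0.0079,-0.0406,0],[-0.0079,-0.0406,0],[-0.0079,-0.0406,0],[-0.0079,-0.0406,0],[0,0,0],[0,0,0],[0,0,0],[0,0,0],[0,0,0],[0,0,0],[0,0,0],[0,0,0],[0,0,0],[0,0,0],[0,0,0],[0,0,0],[0,0,0]], "rotation": [[0,0,0],[0,0,0],[0,0,0],[0,0,0],[0,0,0],[0,0,-0.1376],[0,0,-0.1376],[0,0,-0.1376],[0,0,-0.1376],[0,0,-0.1376],[0,0,-0.1376],[0,0,-0.1376],[0,0,-0.1376],[0,0,-0.1376],[0,0,-0.1376],[0,0,-0.1376],[0,0,-0.1376],[0,0,0]], "jaw": [0.75,0.75,0.75,0.75,0.75,0.75,0.75,0.75,0.75,0.75,0.75,0.75,0.75,0.75,0.75,0.75,0.75,0.75]}}

```text
time_s: 30.75
tool_pos: [0.568, 0.3228, 0.4541]
tool_rot: [-179.8, 0.1, 90.1]
force: [-0.2, -0.2, 0.3]
grip_width: 0.0653
grasp_force: 0.0
```

Run:
```python
from h import *
o=state(); togo([.572,.3247,.133],0); print(np.round(o['qpos'],1))
w=cam('wrist','w8.png'); print(proj(w,[.572,.3247,.152]),blobs(mask(w['image'],172,6,130,60),80))
```

```text
{'time_s': 30.75, 'tool_pos': [0.568, 0.323, 0.454], 'tool_rot': [-179.837, 0.07, 90.069], 'force': [-0.188, -0.225, 0.251], 'grip_width': 0.065, 'grasp_force': 0.0}
grasp pt [0.5676 0.3226 0.2906] shift tool [0.0023 0.0049 0.1576]
closing dir deg 0.07 want 0
[ 15.4  36.3 -74.8  76.4  34.7  92.4 -54.3]
[265.25008725 185.02778017] [([261.9, 178.8], [250, 162, 25, 34, 683]), ([278.7, 292.9], [268, 278, 24, 29, 617])]
```

q3 is close to its limit (-75 of -79.2), so I'll turn part of the way back.

Call:
{"fn": "send_rows", "kwargs": {"xyz": [[0,0,0],[0,0,0],[0,0,0],[0,0,0],[0,0,0],[0,0,0],[0,0,0]], "rotation": [[0,0,0.145],[0,0,0.145],[0,0,0.145],[0,0,0.145],[0,0,0.145],[0,0,0.145],[0,0,0]], "jaw": [0.75,0.75,0.75,0.75,0.75,0.75,0.75]}}

```text
time_s: 31.5
tool_pos: [0.5679, 0.323, 0.4557]
tool_rot: [179.9, 0.1, 40.0]
force: [0.4, -0.3, -0.0]
grip_width: 0.0654
grasp_force: 0.0
```

Run:
```python
from h import *
o=state(); togo([.572,.3247,.2],-50); print(np.round(o['qpos'],1))
```

```text
{'time_s': 31.5, 'tool_pos': [0.568, 0.323, 0.456], 'tool_rot': [179.944, 0.055, 39.977], 'force': [0.443, -0.279, -0.001], 'grip_width': 0.065, 'grasp_force': 0.0}
grasp pt [0.5679 0.3228 0.2922] shift tool [0.0045 0.0011 0.0922]
closing dir deg -50.02 want -50
[  11.7   30.7  -64.9   76.4   27.6   89.6 -100.1]
```

Call:
{"fn": "send_rows", "kwargs": {"xyz": [[0.0045,0.001,0.04],[0,0,0.05],[0,0,0.04],[0,0,0.02],[0,0,0.009],[0,0,0],[0,0,0]], "rotation": [[0,0,0],[0,0,0],[0,0,0],[0,0,0],[0,0,0],[0,0,0],[0,0,0]], "jaw": [0.75,0.75,0.75,0.75,0.75,0.75,0.75]}}

```text
time_s: 32.2
tool_pos: [0.5724, 0.3257, 0.2985]
tool_rot: [-180.0, -0.1, 40.2]
force: [-0.3, 0.8, 0.5]
grip_width: 0.0652
grasp_force: 0.0
```

Run:
```python
from h import *
o=state(); togo([.572,.3247,.133],-50); print(np.round(o['qpos'],1))
```

```text
{'time_s': 32.2, 'tool_pos': [0.572, 0.326, 0.299], 'tool_rot': [-179.997, -0.103, 40.201], 'force': [-0.316, 0.775, 0.511], 'grip_width': 0.065, 'grasp_force': 0.0}
grasp pt [0.5726 0.3259 0.135 ] shift tool [-0.0013  0.0006  0.002 ]
closing dir deg -49.8 want -50
[  10.8   37.   -61.    87.6   33.    74.9 -103.7]
```

Call:
{"fn": "send_rows", "kwargs": {"xyz": [[0,0,0],[0,0,0],[0,0,0],[0,0,0],[0,0,0],[0,0,0],[0,0,0],[0,0,0],[0,0,0]], "rotation": [[0,0,0],[0,0,0],[0,0,0],[0,0,0],[0,0,0],[0,0,0],[0,0,0],[0,0,0],[0,0,0]], "jaw": [0.1,0.1,0.1,0.1,0.1,0.1,0.1,0.1,0.1], "newtons": 20}}

```text
time_s: 33.1
tool_pos: [0.5714, 0.326, 0.2972]
tool_rot: [-179.9, 0.0, 40.2]
force: [-2.9, 3.4, 0.3]
grip_width: 0.0212
grasp_force: 20.0
```

```bash
cat > arc.py <<'E'
from h import *
import sys
def arc(c,r,step,n,pb=(0,0)):
    """list the tool-axis shifts that carry the grasp point round centre c clockwise"""
    o=env.get_obs();R=Ro.from_euler('xyz',o['tool_rot'],degrees=True).as_matrix()
    g=np.array(o['tool_pos'])+R[:,2]*env.grip_depth
    v=g[:2]-np.array(c);a=np.arctan2(v[1],v[0]);print('r',np.linalg.norm(v),'ang',np.degrees(a),'q3',o['qpos'][2])
    y=R[:,1];yx=np.array([y[1]*-1,y[0]]) # tool x = for tool down: x = ccw 90 of y
    p=g[:2]
    out=[]
    for i in range(1,n+1):
        q=np.array(c)+r*np.array([np.cos(a-step*i),np.sin(a-step*i)]); d=q-p;p=q
        out.append([round(float(d@yx),4),round(float(d@y[:2]),4),0])
    print(out)
E
python3 - <<'E'
from arc import *
state(); arc((.6077,.2912),.05,np.radians(20),18)
E
```

```text
{'time_s': 33.1, 'tool_pos': [0.571, 0.326, 0.297], 'tool_rot': [-179.914, 0.003, 40.227], 'force': [-2.949, 3.37, 0.272], 'grip_width': 0.021, 'grasp_force': 19.988}
r 0.05052520273397511 ang 136.13345029068577 q3 -60.940366337124864
[[0.0174, 0.0018, 0], [0.0159, 0.0071, 0], [0.0125, 0.0121, 0], [0.0076, 0.0156, 0], [0.0018, 0.0173, 0], [-0.0042, 0.0168, 0], [-0.0097, 0.0144, 0], [-0.0141, 0.0102, 0], [-0.0167, 0.0048, 0], [-0.0173, -0.0012, 0], [-0.0159, -0.0071, 0], [-0.0125, -0.0121, 0], [-0.0076, -0.0156, 0], [-0.0018, -0.0173, 0], [0.0042, -0.0168, 0], [0.0097, -0.0144, 0], [0.0141, -0.0102, 0], [0.0167, -0.0048, 0]]
```

Call:
{"fn": "send_rows", "kwargs": {"xyz": [[0.0174,0.0018,0],[0.0159,0.0071,0],[0.0125,0.0121,0],[0.0076,0.0156,0],[0.0018,0.0173,0],[0,0,0]], "rotation": [[0,0,0],[0,0,0],[0,0,0],[0,0,0],[0,0,0],[0,0,0]], "jaw": [0.1,0.1,0.1,0.1,0.1,0.1]}}

```text
time_s: 33.7
tool_pos: [0.6513, 0.3177, 0.2972]
tool_rot: [179.9, -0.0, 40.0]
force: [2.9, -1.4, 0.6]
grip_width: 0.0214
grasp_force: 20.0
```

Run:
```python
from arc import *
o=state(); arc((.6077,.2912),.05,np.radians(20),1);print(np.round(o['qpos'],1))
```

```text
{'time_s': 33.7, 'tool_pos': [0.651, 0.318, 0.297], 'tool_rot': [179.891, -0.037, 39.959], 'force': [2.869, -1.376, 0.563], 'grip_width': 0.021, 'grasp_force': 19.992}
r 0.05115882407586286 ang 31.00575119534649 q3 -57.33073667973085
[[-0.0068, 0.0162, 0]]
[  7.4  43.4 -57.3  76.8  36.2  78.8 -99.3]
```

Call:
{"fn": "send_rows", "kwargs": {"xyz": [[-0.0042,0.0168,0],[-0.0097,0.0144,0],[-0.0141,0.0102,0],[-0.0167,0.0048,0],[-0.0173,-0.0012,0],[-0.0159,-0.0071,0],[-0.0125,-0.0121,0],[-0.0076,-0.0156,0],[-0.0018,-0.0173,0],[0.0042,-0.0168,0],[0.0097,-0.0144,0],[0.0141,-0.0102,0],[0.0167,-0.0048,0],[0,0,0]], "rotation": [[0,0,0],[0,0,0],[0,0,0],[0,0,0],[0,0,0],[0,0,0],[0,0,0],[0,0,0],[0,0,0],[0,0,0],[0,0,0],[0,0,0],[0,0,0],[0,0,0]], "jaw": [0.1,0.1,0.1,0.1,0.1,0.1,0.1,0.1,0.1,0.1,0.1,0.1,0.1,0.1]}}

```text
time_s: 35.1
tool_pos: [0.572, 0.3268, 0.2972]
tool_rot: [-179.9, -0.0, 40.3]
force: [-1.0, 2.8, 0.1]
grip_width: 0.0214
grasp_force: 20.0
```

Run:
```python
from arc import *
o=state(); arc((.6077,.2912),.05,np.radians(20),16);print(np.round(o['qpos'],1))
t=cam('top');
im=cv2.cvtColor(t['image'],cv2.COLOR_BGR2HSV); print(blobs(mask(t['image'],22,34,120,90),10), blobs(mask(t['image'],172,6,130,60),15))
cv2.imwrite('pics/p9.png',cv2.resize(t['image'][100:190,110:315],None,fx=3.9,fy=3.9,interpolation=cv2.INTER_CUBIC))
```

```text
{'time_s': 35.1, 'tool_pos': [0.572, 0.327, 0.297], 'tool_rot': [-179.928, -0.047, 40.294], 'force': [-1.048, 2.771, 0.064], 'grip_width': 0.021, 'grasp_force': 19.996}
r 0.05061799649125372 ang 134.84186801873162 q3 -60.87670805993651
[[0.0173, 0.0023, 0], [0.0157, 0.0075, 0], [0.0122, 0.0124, 0], [0.0072, 0.0158, 0], [0.0014, 0.0173, 0], [-0.0046, 0.0167, 0], [-0.0101, 0.0141, 0], [-0.0143, 0.0098, 0], [-0.0168, 0.0044, 0], [-0.0173, -0.0016, 0], [-0.0157, -0.0075, 0], [-0.0122, -0.0124, 0], [-0.0072, -0.0158, 0], [-0.0014, -0.0173, 0], [0.0046, -0.0167, 0], [0.0101, -0.0141, 0]]
[  10.7   37.1  -60.9   87.6   33.    74.9 -103.7]
[([60.5, 124.5], [57, 121, 7, 8, 16]), ([83.1, 126.7], [80, 124, 7, 7, 16]), ([50.4, 138.3], [48, 136, 6, 6, 12]), ([292.3, 144.4], [290, 142, 6, 6, 29]), ([291.9, 162.7], [288, 149, 11, 28, 169]), ([58.2, 160.9], [56, 158, 6, 7, 21]), ([282.4, 159.3], [279, 159, 8, 2, 12])] [([187.5, 152.0], [183, 148, 10, 10, 77]), ([213.6, 152.9], [209, 148, 11, 10, 80]), ([262.5, 152.8], [259, 148, 9, 10, 74]), ([360.9, 225.2], [355, 221, 12, 10, 79])]
```

View pics/p9.png

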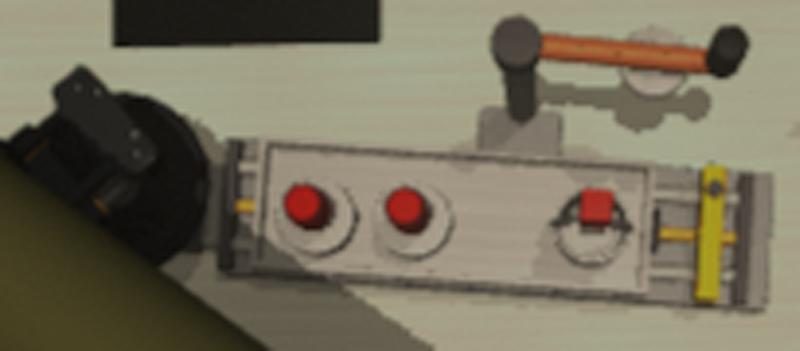

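The carriage moved about 25 mm and the items are still upright. The nose is at crop x≈656 and the stop face at ≈698, so roughly 28 mm remain. Next: 320° more.

Call:
{"fn": "send_rows", "kwargs": {"xyz": [[0.0173,0.0023,0],[0.0157,0.0075,0],[0.0122,0.0124,0],[0.0072,0.0158,0],[0.0014,0.0173,0],[-0.0046,0.0167,0],[-0.0101,0.0141,0],[-0.0143,0.0098,0],[-0.0168,0.0044,0],[-0.0173,-0.0016,0],[-0.0157,-0.0075,0],[-0.0122,-0.0124,0],[-0.0072,-0.0158,0],[-0.0014,-0.0173,0],[0.0046,-0.0167,0],[0.0101,-0.0141,0],[0,0,0]], "rotation": [[0,0,0],[0,0,0],[0,0,0],[0,0,0],[0,0,0],[0,0,0],[0,0,0],[0,0,0],[0,0,0],[0,0,0],[0,0,0],[0,0,0],[0,0,0],[0,0,0],[0,0,0],[0,0,0],[0,0,0]], "jaw": [0.1,0.1,0.1,0.1,0.1,0.1,0.1,0.1,0.1,0.1,0.1,0.1,0.1,0.1,0.1,0.1,0.1]}}

```text
time_s: 36.85
tool_pos: [0.558, 0.294, 0.2972]
tool_rot: [180.0, -0.1, 40.3]
force: [0.5, 1.9, 0.6]
grip_width: 0.0213
grasp_force: 20.0
```

Run:
```python
from arc import *
o=state(); arc((.6077,.2912),.05,np.radians(10),16)
t=cam('top');print(blobs(mask(t['image'],172,6,130,60),15))
cv2.imwrite('pics/p10.png',cv2.resize(t['image'][130:185,240:315],None,fx=8,fy=8,interpolation=cv2.INTER_CUBIC))
```

```text
{'time_s': 36.85, 'tool_pos': [0.558, 0.294, 0.297], 'tool_rot': [179.954, -0.061, 40.25], 'force': [0.533, 1.889, 0.643], 'grip_width': 0.021, 'grasp_force': 20.018}
r 0.04958889159071925 ang 176.78316780367257 q3 -62.51221455832325
[[0.0062, -0.0061, 0], [0.0074, -0.0046, 0], [0.0081, -0.0032, 0], [0.0085, -0.0017, 0], [0.0087, -0.0002, 0], [0.0086, 0.0013, 0], [0.0083, 0.0028, 0], [0.0077, 0.0042, 0], [0.0068, 0.0054, 0], [0.0058, 0.0065, 0], [0.0046, 0.0074, 0], [0.0032, 0.0081, 0], [0.0017, 0.0085, 0], [0.0002, 0.0087, 0], [-0.0013, 0.0086, 0], [-0.0028, 0.0083, 0]]
[([196.0, 152.5], [192, 148, 10, 10, 76]), ([222.0, 153.5], [217, 149, 11, 10, 80]), ([271.4, 153.5], [267, 149, 10, 10, 76]), ([360.9, 225.2], [355, 221, 12, 10, 78])]
```

View pics/p10.png

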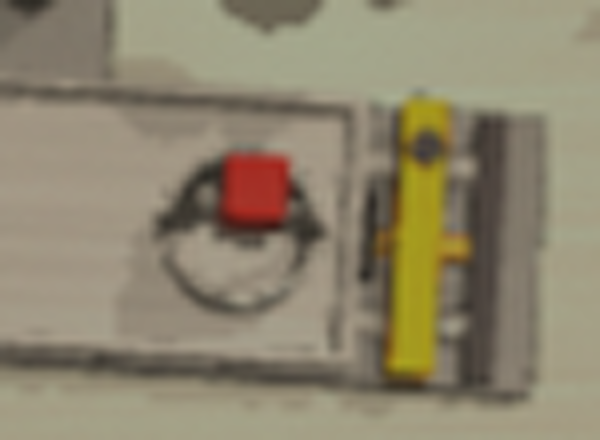

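About 2.5 px (≈6 mm) of gap is left, so roughly 90-100° of crank. Go in 10° steps and watch the force.

Call:
{"fn": "send_rows", "kwargs": {"xyz": [[0.0062,-0.0061,0],[0.0074,-0.0046,0],[0.0081,-0.0032,0],[0.0085,-0.0017,0],[0.0087,-0.0002,0],[0.0086,0.0013,0],[0,0,0]], "rotation": [[0,0,0],[0,0,0],[0,0,0],[0,0,0],[0,0,0],[0,0,0],[0,0,0]], "jaw": [0.1,0.1,0.1,0.1,0.1,0.1,0.1]}}

```text
time_s: 37.6
tool_pos: [0.5863, 0.3369, 0.2972]
tool_rot: [-179.9, -0.2, 40.2]
force: [-0.6, 5.5, -0.0]
grip_width: 0.0216
grasp_force: 20.0
```

Call:
{"fn": "send_rows", "kwargs": {"xyz": [[0.0083,0.0028,0],[0,0,0]], "rotation": [[0,0,0],[0,0,0]], "jaw": [0.1,0.1]}}

```text
time_s: 37.8
tool_pos: [0.594, 0.3398, 0.2972]
tool_rot: [-179.9, -0.2, 40.2]
force: [-0.2, 5.7, -0.1]
grip_width: 0.0215
grasp_force: 20.0
```

Call:
{"fn": "send_rows", "kwargs": {"xyz": [[0.0077,0.0042,0],[0,0,0]], "rotation": [[0,0,0],[0,0,0]], "jaw": [0.1,0.1]}}

```text
time_s: 38.0
tool_pos: [0.6027, 0.3415, 0.2973]
tool_rot: [-179.9, -0.2, 40.2]
force: [0.3, 5.7, -0.8]
grip_width: 0.0212
grasp_force: 20.0
```

Run:
```python
from arc import *
o=state(); arc((.6077,.2912),.05,np.radians(10),14)
```

```text
{'time_s': 38.0, 'tool_pos': [0.603, 0.342, 0.297], 'tool_rot': [-179.854, -0.231, 40.195], 'force': [0.323, 5.723, -0.842], 'grip_width': 0.021, 'grasp_force': 20.0}
r 0.051307349196565155 ang 95.29093239211069 q3 -59.048021422122495
[[0.0059, 0.0067, 0], [0.0056, 0.0067, 0], [0.0044, 0.0075, 0], [0.003, 0.0082, 0], [0.0015, 0.0086, 0], [0.0, 0.0087, 0], [-0.0015, 0.0086, 0], [-0.003, 0.0082, 0], [-0.0043, 0.0076, 0], [-0.0056, 0.0067, 0], [-0.0067, 0.0056, 0], [-0.0075, 0.0044, 0], [-0.0082, 0.003, 0], [-0.0086, 0.0015, 0]]
```

Call:
{"fn": "send_rows", "kwargs": {"xyz": [[0.0059,0.0067,0],[0,0,0]], "rotation": [[0,0,0],[0,0,0]], "jaw": [0.1,0.1]}}

```text
time_s: 38.2
tool_pos: [0.6104, 0.3414, 0.2972]
tool_rot: [-179.7, -0.2, 40.3]
force: [-3.1, 7.9, 0.5]
grip_width: 0.0215
grasp_force: 20.0
```

Call:
{"fn": "send_rows", "kwargs": {"xyz": [[0.0056,0.0067,0],[0,0,0]], "rotation": [[0,0,0],[0,0,0]], "jaw": [0.1,0.1]}}

```text
time_s: 38.4
tool_pos: [0.616, 0.3412, 0.2972]
tool_rot: [-179.5, 0.1, 40.4]
force: [-12.5, 7.2, 3.5]
grip_width: 0.0217
grasp_force: 20.0
```

Call:
{"fn": "send_rows", "kwargs": {"xyz": [[0.0044,0.0075,0],[0,0,0]], "rotation": [[0,0,0],[0,0,0]], "jaw": [0.1,0.1]}}

```text
time_s: 38.6
tool_pos: [0.6211, 0.3405, 0.2971]
tool_rot: [-179.1, 0.4, 40.6]
force: [-19.4, 9.4, 5.9]
grip_width: 0.0216
grasp_force: 20.0
```

Run:
```python
from arc import *
o=state(); arc((.6077,.2912),.05,np.radians(10),9)
t=cam('top');print(blobs(mask(t['image'],172,6,130,60),15))
```

```text
{'time_s': 38.6, 'tool_pos': [0.621, 0.34, 0.297], 'tool_rot': [-179.149, 0.366, 40.649], 'force': [-19.391, 9.407, 5.858], 'grip_width': 0.022, 'grasp_force': 20.003}
r 0.05160988317352736 ang 77.71011305363052 q3 -58.39115101788565
[[0.0033, 0.0084, 0], [0.0033, 0.0081, 0], [0.0018, 0.0085, 0], [0.0003, 0.0087, 0], [-0.0012, 0.0086, 0], [-0.0027, 0.0083, 0], [-0.0041, 0.0077, 0], [-0.0054, 0.0069, 0], [-0.0065, 0.0058, 0]]
[([198.5, 152.6], [194, 148, 10, 10, 79]), ([224.5, 153.7], [220, 149, 10, 10, 79]), ([273.9, 153.7], [270, 149, 9, 10, 79]), ([360.8, 225.1], [355, 221, 12, 10, 81])]
```

The wheel went stiff at about 20 N, so the nose is on the stop. Release and rise.

Call:
{"fn": "send_rows", "kwargs": {"xyz": [[0,0,0],[0,0,0],[-0.003,-0.005,0],[0,0,0],[0,0,0],[0,0,0],[0,0,0],[0,0,0],[0,0,0],[0,0,-0.02],[0,0,-0.04],[0,0,-0.05],[0,0,-0.05],[0,0,-0.03],[0,0,0]], "rotation": [[0,0,0],[0,0,0],[0,0,0],[0,0,0],[0,0,0],[0,0,0],[0,0,0],[0,0,0],[0,0,0],[0,0,0],[0,0,0],[0,0,0],[0,0,0],[0,0,0],[0,0,0]], "jaw": [0.1,0.1,0.1,0.75,0.75,0.75,0.75,0.75,0.75,0.75,0.75,0.75,0.75,0.75,0.75]}}

```text
time_s: 40.15
tool_pos: [0.6229, 0.3359, 0.4931]
tool_rot: [179.9, -0.5, 40.0]
force: [-0.5, 0.3, -0.5]
grip_width: 0.0653
grasp_force: 0.0
```

Run:
```python
from h import *
o=state(); togo([.6558,-.1085,.33],-6.3); print(np.round(o['qpos'],1))
t=cam('top');print(blobs(mask(t['image'],172,6,130,60),15))
g=cv2.cvtColor(t['image'],cv2.COLOR_BGR2GRAY); print(g[158:163,278:296])
ys=[b for b in blobs(mask(t['image'],22,34,120,90),20)];print(ys)
```

```text
{'time_s': 40.15, 'tool_pos': [0.623, 0.336, 0.493], 'tool_rot': [179.873, -0.5, 40.019], 'force': [-0.46, 0.332, -0.541], 'grip_width': 0.065, 'grasp_force': 0.0}
grasp pt [0.6242 0.3366 0.3296] shift tool [-0.262   0.3612 -0.0019]
closing dir deg -49.98 want -6.3
[  4.5  35.8 -61.4  63.6  31.3  95.8 -97.8]
[([198.4, 152.6], [194, 148, 10, 10, 78]), ([224.3, 153.7], [220, 149, 10, 10, 83]), ([273.7, 153.6], [270, 149, 9, 10, 78]), ([360.9, 225.2], [355, 220, 12, 11, 79])]
[[ 75  65  56  67 107 145 135 130 150 111  46  98 139 148 147 146 144 127]
 [ 98  63  49  61  93 137 133 137 156 111  46 108 144 147 146 146 141 127]
 [133  89  51  96 132 142 120 132 146  98  47 100 140 147 146 146 140 141]
 [144 104  80 129 152 144 110 128 140  90  48 105 142 147 145 146 139 134]
 [133  89 109 151 158 147 121 135 140  92  47 110 145 146 145 144 130 102]]
[([292.3, 144.4], [290, 142, 6, 6, 29]), ([291.9, 162.7], [288, 149, 11, 28, 169]), ([169.5, 228.1], [130, 196, 73, 61, 299]), ([212.3, 270.7], [208, 265, 8, 12, 26]), ([221.2, 280.5], [216, 275, 11, 10, 21]), ([235.9, 292.1], [231, 287, 11, 13, 30])]
```

The nose's dark column (288) sits right against the yellow face (289) and the items are unmoved. Now back to the spray knob.

Call:
{"fn": "send_rows", "kwargs": {"xyz": [[-0.0262,0.0361,0],[-0.0262,0.0361,0],[-0.0262,0.0361,0],[-0.0262,0.0361,0],[-0.0262,0.0361,0],[-0.0262,0.0361,0],[-0.0262,0.0361,0],[-0.0262,0.0361,0],[-0.0262,0.0361,0],[-0.0262,0.0361,0],[0,0,0],[0,0,0],[0,0,0],[0,0,0],[0,0,0],[0,0,0],[0,0,0]], "rotation": [[0,0,0],[0,0,0],[0,0,0],[0,0,0],[0,0,0],[0,0,0],[0,0,0],[0,0,0],[0,0,0],[0,0,0],[0,0,-0.127],[0,0,-0.127],[0,0,-0.127],[0,0,-0.127],[0,0,-0.127],[0,0,-0.127],[0,0,0]], "jaw": [0.75,0.75,0.75,0.75,0.75,0.75,0.75,0.75,0.75,0.75,0.75,0.75,0.75,0.75,0.75,0.75,0.75]}}

```text
time_s: 41.9
tool_pos: [0.6548, -0.11, 0.4852]
tool_rot: [-179.9, 0.0, 83.8]
force: [0.2, -0.1, -0.6]
grip_width: 0.0654
grasp_force: 0.0
```

Run:
```python
from h import *
o=state(); togo([.6558,-.1085,.251],-6.3); print(np.round(o['qpos'],1))
```

```text
{'time_s': 41.9, 'tool_pos': [0.655, -0.11, 0.485], 'tool_rot': [-179.853, 0.03, 83.77], 'force': [0.175, -0.115, -0.553], 'grip_width': 0.065, 'grasp_force': 0.0}
grasp pt [ 0.6544 -0.11    0.3217] shift tool [0.0017 0.0014 0.0707]
closing dir deg -6.23 want -6.3
[ 51.3  34.9 -71.4  71.6  32.9  95.1 -19.5]
```

Call:
{"fn": "send_rows", "kwargs": {"xyz": [[0.0017,0.0014,0.03],[0,0,0.03],[0,0,0.01],[0,0,0],[0,0,0],[0,0,0],[0,0,0],[0,0,0],[0,0,0],[0,0,0],[0,0,0],[0,0,0]], "rotation": [[0,0,0],[0,0,0],[0,0,0],[0,0,0],[0,0,0],[0,0,0],[0,0,0],[0,0,0],[0,0,0],[0,0,0],[0,0,0],[0,0,0]], "jaw": [0.75,0.75,0.75,0.75,0.1,0.1,0.1,0.1,0.1,0.1,0.1,0.1], "newtons": 15}}

```text
time_s: 43.1
tool_pos: [0.6564, -0.1071, 0.4174]
tool_rot: [180.0, 0.0, 83.8]
force: [-0.4, -0.4, 0.6]
grip_width: 0.0213
grasp_force: 15.0
```

Run:
```python
from h import *
o=state(); togo([.6558,-.1085,.251],-6.3); print(np.round(o['qpos'],1))
```

```text
{'time_s': 43.1, 'tool_pos': [0.656, -0.107, 0.417], 'tool_rot': [180.0, 0.009, 83.821], 'force': [-0.391, -0.391, 0.614], 'grip_width': 0.021, 'grasp_force': 15.0}
grasp pt [ 0.6564 -0.1071  0.2539] shift tool [-0.0015 -0.0005  0.0029]
closing dir deg -6.18 want -6.3
[ 52.3  36.7 -70.4  78.   34.3  88.3 -21.1]
```

Call:
{"fn": "send_rows", "kwargs": {"xyz": [[0.0005,-0.0112,0],[0.0005,-0.0112,0],[0.0005,-0.0112,0],[0.0005,-0.0112,0],[0.0005,-0.0112,0],[0.0005,-0.0112,0],[0.0005,-0.0112,0],[0.0005,-0.0112,0],[0.0005,-0.0112,0],[0.0005,-0.0112,0],[0.0005,-0.0112,0],[0.0005,-0.0112,0],[0.0005,-0.0112,0],[0.0005,-0.0112,0],[0,0,0]], "rotation": [[0,0,0.09],[0,0,0.09],[0,0,0.09],[0,0,0.09],[0,0,0.09],[0,0,0.09],[0,0,0.09],[0,0,0.09],[0,0,0.09],[0,0,0.09],[0,0,0.09],[0,0,0.09],[0,0,0.09],[0,0,0.09],[0,0,0]], "jaw": [0.1,0.1,0.1,0.1,0.1,0.1,0.1,0.1,0.1,0.1,0.1,0.1,0.1,0.1,0.1]}}

```text
time_s: 44.6
tool_pos: [0.5475, -0.0068, 0.4173]
tool_rot: [179.9, -0.1, 11.7]
force: [2.2, -0.7, -0.9]
grip_width: 0.0214
grasp_force: 15.0
```

Run:
```python
from h import *
o=state(); print(np.round(o['qpos'],1))
h=np.array([.669,.0153])
R=Ro.from_euler('xyz',o['tool_rot'],degrees=True).as_matrix(); g=np.array(o['tool_pos'])+R[:,2]*env.grip_depth
v=g[:2]-h;a=np.degrees(np.arctan2(v[1],v[0]));print(g,np.linalg.norm(v),a,'arm',np.radians(a%360-175.2))
```

```text
{'time_s': 44.6, 'tool_pos': [0.547, -0.007, 0.417], 'tool_rot': [179.944, -0.056, 11.734], 'force': [2.237, -0.699, -0.906], 'grip_width': 0.021, 'grasp_force': 15.002}
[ 55.6  14.6 -66.3  95.1  13.6  79.2 -90.9]
[ 0.54768725 -0.00687781  0.25382774] 0.12332330448638687 -169.63986962972032 arm 0.2645941899929677
```

Call:
{"fn": "send_rows", "kwargs": {"xyz": [[0.0005,-0.0112,0],[0.0005,-0.0112,0],[0.0002,-0.006,0],[0,0,0]], "rotation": [[0,0,0.09],[0,0,0.09],[0,0,0.05],[0,0,0]], "jaw": [0.1,0.1,0.1,0.1]}}

```text
time_s: 45.0
tool_pos: [0.5454, 0.0204, 0.4173]
tool_rot: [-180.0, -0.0, -1.4]
force: [2.6, -0.1, -0.6]
grip_width: 0.0214
grasp_force: 15.0
```

Call:
{"fn": "send_rows", "kwargs": {"xyz": [[0.0002,-0.004,0],[0,0,0]], "rotation": [[0,0,0.03],[0,0,0]], "jaw": [0.1,0.1]}}

```text
time_s: 45.2
tool_pos: [0.5457, 0.0237, 0.4173]
tool_rot: [-180.0, -0.0, -3.1]
force: [0.5, 0.2, 0.4]
grip_width: 0.0213
grasp_force: 15.0
```

Run:
```python
from h import *
o=state(); print(np.round(o['qpos'],1))
h=np.array([.669,.0153])
R=Ro.from_euler('xyz',o['tool_rot'],degrees=True).as_matrix(); g=np.array(o['tool_pos'])+R[:,2]*env.grip_depth
v=g[:2]-h;a=np.degrees(np.arctan2(v[1],v[0]));print(g,np.linalg.norm(v),a,'arm',np.radians(a%360-175.2))
```

```text
{'time_s': 45.2, 'tool_pos': [0.546, 0.024, 0.417], 'tool_rot': [-179.986, -0.002, -3.13], 'force': [0.452, 0.169, 0.436], 'grip_width': 0.021, 'grasp_force': 15.0}
[  51.2   13.6  -64.3   95.3   12.5   79.  -108. ]
[0.54572351 0.02377044 0.25379453] 0.12356715645263745 176.06933456136952 arm 0.015172750397278953
```

Arm is at about 0.015 rad. Nudge another ~2 mm to be sure, then release and rise.

Call:
{"fn": "send_rows", "kwargs": {"xyz": [[0,-0.002,0],[0,0,0],[0,0,0],[0,0,0],[0,0,0],[0,0,0],[0,0,0],[0,0,0],[0,0,0],[0,0,-0.02],[0,0,-0.04],[0,0,-0.04],[0,0,-0.02],[0,0,0]], "rotation": [[0,0,0.015],[0,0,0],[0,0,0],[0,0,0],[0,0,0],[0,0,0],[0,0,0],[0,0,0],[0,0,0],[0,0,0],[0,0,0],[0,0,0],[0,0,0],[0,0,0]], "jaw": [0.1,0.1,0.75,0.75,0.75,0.75,0.75,0.75,0.75,0.75,0.75,0.75,0.75,0.75]}}

```text
time_s: 46.6
tool_pos: [0.5462, 0.0265, 0.5404]
tool_rot: [-180.0, -0.3, -4.1]
force: [0.1, -0.0, -0.5]
grip_width: 0.065
grasp_force: 0.0
```

Call:
{"fn": "send_rows", "kwargs": {"xyz": [[0,0.04,-0.01],[0,0.04,-0.01],[0,0.04,0],[0,0.04,0],[0,0.04,0],[0,0.04,0],[0,0,0],[0,0,0]], "rotation": [[0,0,0],[0,0,0],[0,0,0],[0,0,0],[0,0,0],[0,0,0],[0,0,0],[0,0,0]], "jaw": [0.75,0.75,0.75,0.75,0.75,0.75,0.75,0.75]}}

```text
time_s: 47.4
tool_pos: [0.5281, -0.2149, 0.5556]
tool_rot: [-179.9, 0.1, -4.3]
force: [-0.2, 1.3, 0.1]
grip_width: 0.0656
grasp_force: 0.0
```

Run:
```python
from h import *
state(); t=cam('top');s=cam('side')
print(blobs(mask(t['image'],172,6,130,60),15))
a=cv2.resize(t['image'][95:195,110:330],(770,350),interpolation=cv2.INTER_CUBIC);b=cv2.resize(s['image'][150:300,130:300],(283,249),interpolation=cv2.INTER_CUBIC)
c=np.zeros((600,770,3),'uint8');c[:350]=a;c[350:599,:283]=b;cv2.imwrite('pics/p11.png',c)
```

```text
{'time_s': 47.4, 'tool_pos': [0.528, -0.215, 0.556], 'tool_rot': [-179.892, 0.116, -4.26], 'force': [-0.187, 1.325, 0.149], 'grip_width': 0.066, 'grasp_force': 0.0}
[([114.5, 144.0], [111, 140, 8, 9, 59]), ([216.7, 151.3], [212, 147, 11, 10, 81]), ([195.9, 152.6], [191, 148, 11, 10, 80]), ([273.7, 153.6], [270, 149, 9, 10, 79]), ([361.0, 225.2], [355, 220, 12, 11, 76])]
```

View pics/p11.png

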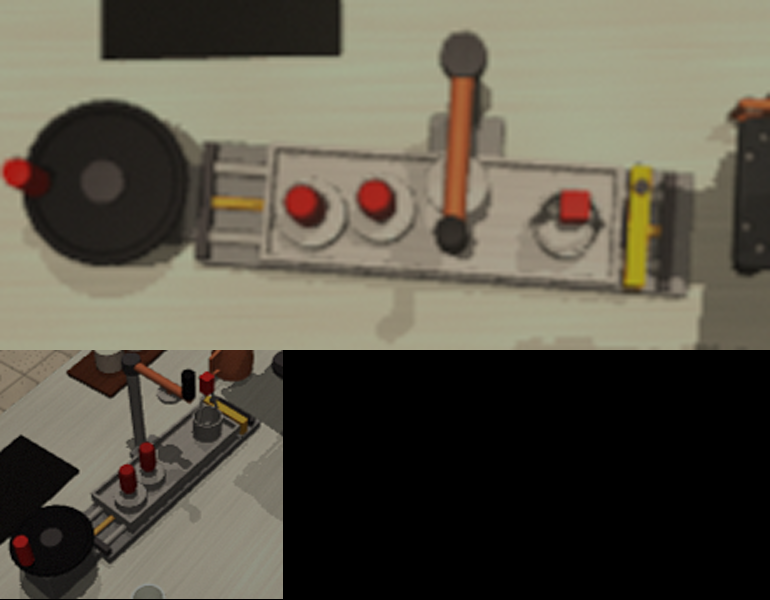

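The arm is home and the nose is on the stop. Both tampers moved slightly in the tray (the announced knock); check they are still within bounds.

Run:
```python
from h import *
t=cam('top');s=cam('side')
y=np.array([.0833,.9965]);x=np.array([.9965,-.0833])
P=lambda u,v:(u/3.5+110-.35,v/3.5+95-.35)
K=[onz(t,*P(*p),.054)[:2] for p in((271,149),(262,259),(612,281),(620,163))]
c=np.mean(K,0);print('tray c',c)
for n,p,z in(('A',(195.9,152.6),.124),('B',(216.7,151.3),.124),('basket',(273.7,153.6),.179),('Afoot',P(311,212),.061),('Bfoot',P(381,207),.061)):
    q=onz(t,*p,z)[:2]-c;print(n,'x',q@x,'y',q@y)
print([b for b in blobs(mask(s['image'],172,6,130,60),25) if b[0][1]>140])
print('glasses/jug moved? diff vs start:',[int(np.abs(t['image'][a:b,u:v].astype(int)-cv2.imread('pics/top0.png')[a:b,u:v]).max()) for a,b,u,v in((195,220,95,120),(198,222,142,165),(112,148,318,362))])
```

```text
tray c [0.58639472 0.03784268]
A x -0.008545765052371793 y 0.09994996498191232
B x -0.0016864861570802566 y 0.04647057656108132
basket x -0.006018919832967967 y -0.09810562157287762
Afoot x -0.006864042650525437 y 0.1010006925472124
Bfoot x 0.0006061533357663423 y 0.04665136991091759
[([346.1, 161.6], [343, 156, 7, 13, 67]), ([254.0, 165.6], [250, 163, 9, 6, 38]), ([217.5, 208.7], [214, 205, 8, 8, 49]), ([205.8, 222.0], [201, 219, 10, 8, 53]), ([142.6, 268.7], [138, 261, 9, 18, 101])]
glasses/jug moved? diff vs start: [35, 35, 114]
```

Both tampers are upright (foot and handle agree within 2 mm) and inside the limits, with y at 0.100 and 0.046. Handing in.

```bash
python3 -c "
from cell import env
print(env.sign_off())"
```

```text
the job is handed in; nothing more can be done
None
```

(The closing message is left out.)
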